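# Set the depth stop of the agar punch with its fork gauge

### The job

Set the depth stop of the bench agar punch: slide the forked setting gauge flat onto the press head, fork pushed home around the threaded ram under the brass collar, and spin the knurled collar down until it nips the gauge firmly enough to stay nipped, without forcing it. Then draw the gauge straight out so that the collar stays at exactly the gauge's height, and stand the gauge flat on the bench, the way up it was, clear of the press. Leave the other things where they are.

Things in the scene. Friction and masses are not known exactly. Their poses are not given: they have to be found in the camera images.
- punch_press: Grey C-frame bench punch, base 165 x 124 mm, fixed. Origin on the bench under the vertical ram axis; z up, +x towards its column, so its open front faces -x. A dish lies on its bed, under the punch tube that hangs from the head. The ram is locked and does not move.
- head_top (a point): Point where the ram axis meets the flat top of the press head, 112 mm above the bench; axes as the press. The head is a flat arm 60 mm wide (y), 25 mm thick, from x = -45 mm (front edge) to +96 mm. A black lock screw 20 mm thick sticks out of its +y side to y = 47 mm, below the top face.
- ram_top (a point): Top of the ram, 184 mm above the bench: black button, 20 mm in diameter and 10 mm thick, on the threaded steel rod 12 mm in diameter that stands 62 mm up out of the head.
- stop_collar: Knurled brass collar with a white nylon washer below, on the ram; 36 mm in diameter, 18 mm high. Origin in the centre of its underside, z up. Right-hand quick thread, 16 mm a turn: clockwise seen from above lowers it (2.5 mm per rad). It starts about 5 to 10 mm higher than it must end and stays where it is left: 0.02 N m of thread friction, plus 0.012 N m per rad/s.
- collar_mid (a point): Point on the ram axis at half the collar's height (9 mm above its underside). Once the collar bears on the gauge, each further 0.1 rad adds roughly 50 N of nip, and each newton of nip about 0.003 N m of turning moment. A nip of 5 to 25 N is right; let go, the thread holds up to some 20 N of it. Over 50 N is forcing it.
- gauge: Forked setting gauge, 24 mm thick, about 140 g, flat on the bench. Origin on its underside at the seat of the fork, which comes onto the ram axis; z up, +x to the prong tips. Aluminium fork 36 mm wide (y), x = -31.5 to +19 mm; slot 15 mm wide, open to +x, ending at x = -7.5 mm (1.5 mm play round the ram).
- gauge_grip (a point): Where to grip the gauge: middle of the blue handle, 70 mm behind the seat (at -x) and 12 mm above the underside; axes as the gauge. The handle is 14 mm wide (y), 2 to 22 mm above the underside, x = -31.5 to -95 mm. Left free on the head with the fork home, the gauge does not tip.
- tape_roll: Roll of tan tape lying flat, 96 mm in diameter, 25 mm high, loose. Origin in the centre of its underside.
- bed_dish: Petri dish 91 mm in diameter, 16 mm high, loose on the bed of the press, under the punch. Origin in the centre of its underside.
- beaker: Small clear plastic beaker, 46 mm wide, 58 mm high, loose. Origin in the centre of its underside.
- dish_a: Lower of two stacked Petri dishes, 91 mm in diameter, 16 mm high, loose. Origin in the centre of its underside.
- dish_b: Upper of the two stacked Petri dishes. Origin in the centre of its underside.
- forceps: Steel forceps, 124 mm long along its y, 7 mm thick, lying on the bench, loose. Origin under its middle.
Mind the look-alikes: they are no part of the job. Of the things that look like the gauge, the larger one is meant.

How it is judged:
By the outcome, as a careful person would: the job done as asked, in the order asked, and still so for the second after the job is handed in, with the robot touching nothing.
It also fails if it takes over 72 s, if anything falls off the work surface, if the arm or the gripper's body presses on something with over 40 N, if the wrist force passes 120 N, or if a joint passes its speed limit or range.

### The arm

A 6-joint arm with a two-finger parallel gripper is mounted at the origin on a cart in front of the work surface, level with it; the furniture and walls round the work are solid. World frame = base frame: x ahead of the robot, y to its left, z up, the work surface at z = 0. Lengths are in mm, angles in rad, forces in N, time in s.
With the tool pointing down it reaches from about 275 to 750 mm from the base axis. Payload 10.2 kg.
Tool frame: the origin (TCP) lies at the very end of the fingers, on their centre line; the grasp point (between the pads) lies 19 mm behind it; x points along the fingers, y is the direction in which the jaws open and shut, and the axes are right-handed (so a half turn about x gives the same grasp; the last joint's range is limited). The gripper opens to 85 mm and grips with 20 to 120 N. Pads are 22 mm wide; open, the fingers measure 114 mm over their backs; the gripper's body (76 mm by 85 mm) begins 54 mm behind the grasp point. The pads swing forward as they close: fully open they stand 13 mm farther back than shut.
Start: joints at [0.883, 0.313, 1.498, -0, 1.331, -0.223], TCP at [235.341, 469.303, 231.294] pointing down, gripper open.
Joint ranges: [-2.94, 2.94], [-0.97, 2.17], [0.19, 2.56], [-1.23, 4.37], [0.02, 3.11], [-2.88, 2.88]. Speed limits (rad/s): [2.39, 2.39, 3.01, 3.14, 3.14, 3.14].

### API

Orientations are given as a unit quaternion [w, x, y, z].
In Python, from rig import ctrl, viewer, finish_job gives the robot as it stands.
- The arm moves only by the tool carry_out, never from a script. Its argument "targets" is a list of rows, each an object of numbers: "x", "y", "z": the shift along the world's x, y, z in m; "ax", "ay", "az": the turn, a rotation vector about the world's x, y, z in rad; "hand": the opening, from -1 (shut) to 1 (fully open). A call has 1 to 5 rows; each row is the pose to reach, as a shift and turn from the pose commanded when the call began; what a row does not reach only later rows make up. A row lasts 1/8 s, in which the tool goes at most 62.5 mm and 10.7 degrees, less where a joint would pass 70% of its speed; a pose out of reach is approached as far as the arm can. A call with a gripper value outside its range is refused whole. The fingers move at their own pace and stop on an object; "grip_force" is the grip in N (left out, the last holds). Time passes only in rows, so rows that repeat a pose let the fingers close. It gives the time, the measured TCP pose, the force and the opening at its end, in the units of the state.
- ctrl.sense(): the state, without advancing time (a new reading comes with each control period).
- viewer.capture(name): name is "scene" or "top" or "wrist"; returns the picture (420x560x3 uint8, blue, green, red); there is no depth.
- viewer.camera_info(name): a dict with "fx", "fy", "cx", "cy" (pixels), "R" (3x3) and "t" (3): a world point X has camera coordinates R X + t. Camera axes: x right, y down, z forward; pixel columns grow to the right and rows downward; lengths in mm; the calibration is good to about 2 mm. A picture is of the moment at which its call begins: read the wrist's pose just before it. camera_info takes no time and is no camera call; for the wrist camera it gives the pose at the moment of the call.
- finish_job(): hands the job in, once; it reports no verdict.
The state is a dict: "time_s": time; "joints": joint angles; "dq": joint speeds; "tau": joint torques, N m; "eef_pos": TCP position; "ee_rot": TCP orientation; "force": force on the tool from outside, world axes, zero at the start; "wrist_torque": the same for the moment, N m; "grip_width": opening from 0.0 (shut) to 1.0 (fully open).
Only numpy, scipy, OpenCV 4.12 (cv2) and the standard library are available. Lean on these libraries where they do the work, as an engineer would, in place of code of your own. Each camera call takes 0.05 s, during which the arm holds its last target. There are 200 camera calls.

## Working session

There is one attempt and no reset: what is moved stays moved. The work goes in short steps, Python scripts to look and compute and a tool call to move; the robot and the scene stay as the last step left them, time stands still between calls to the robot, and variables do not carry over. Pictures are saved under pics/ and viewed, about 8 in all and at most 12, crops included, and the job is handed in when it is done.

Besides the shell and the picture viewer there is one more tool, called after "Emit:" as name([rows], argument=value, ...), one row to a line, values as JSON. carry_out: Moves the arm, as the interface text tells. Its arguments: {"type":"object","properties":{"targets":{"type":"array"},"grip_force":{"type":"number"}},"required":["targets"]}

```bash
mkdir -p pics; ls
python3 - <<'E'
from rig import ctrl,viewer
import cv2,numpy as np
s=ctrl.sense();print(s)
a=viewer.capture("scene");b=viewer.capture("top")
cv2.imwrite("pics/scene.png",a);cv2.imwrite("pics/top.png",b)
for n in("scene","top","wrist"):print(n,viewer.camera_info(n))
E
```

```text
pics
{'time_s': 0.0, 'joints': array([ 8.82571526e-01,  3.13447465e-01,  1.49848567e+00, -1.77722569e-05,
        1.33098369e+00, -2.23405901e-01]), 'dq': array([-0.00191041,  0.00033823, -0.0006643 ,  0.00052769,  0.00199955,
        0.00034401]), 'tau': array([ 1.19972898e-03, -4.12267578e+01, -2.59739506e+01, -7.30218881e-05,
        4.20684490e-03, -3.71843953e-05]), 'eef_pos': array([235.17727217, 469.07436318, 230.71808322]), 'ee_rot': array([ 0.68789529,  0.16243831,  0.6882965 , -0.16328442]), 'force': array([-0.52570721,  0.20325771, -0.35674396]), 'wrist_torque': array([-0.01271666, -0.05259604,  0.01485429]), 'grip_width': 1.0008819405989535}
scene {'fx': 486.8519076450553, 'fy': 486.8519076450553, 'cx': 284.4854969653932, 'cy': 208.98225153187414, 'R': array([[-0.87992503, -0.47503673,  0.00848822],
       [-0.34960862,  0.63528623, -0.68861108],
       [ 0.32172311, -0.60889368, -0.72508119]]), 't': array([ 542.22115345,  289.35130021, 1193.730192  ])}
top {'fx': 419.77655876212253, 'fy': 419.77655876212253, 'cx': 273.31725143099186, 'cy': 205.54085753844527, 'R': array([[-2.56049364e-02, -9.99671937e-01, -6.37589480e-04],
       [-9.86547988e-01,  2.53717870e-02, -1.61490993e-01],
       [ 1.61454190e-01, -3.50595398e-03, -9.86873980e-01]]), 't': array([  11.70340802,  636.53774362, 1350.06625419])}
wrist {'fx': 337.8510205247743, 'fy': 337.8510205247743, 'cx': 280.6285067780603, 'cy': 212.98698981200067, 'R': array([[ 0.44663955,  0.89471322, -0.00116785],
       [ 0.85499789, -0.42642841,  0.29519047],
       [ 0.26361281, -0.13284225, -0.95543771]]), 't': array([-524.79841215,  -39.48134539,  379.36968281])}
```

View pics/scene.png

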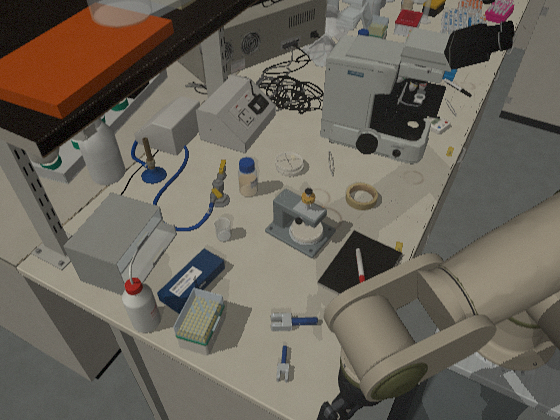

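View pics/top.png

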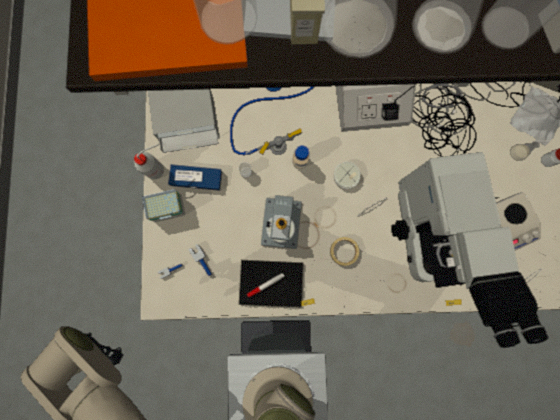

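```bash
cat > h.py <<'E'
from rig import ctrl,viewer
import cv2,numpy as np
from scipy.spatial.transform import Rotation as Rt
def cam(n):
    c=viewer.camera_info(n);return c
def ray(c,u,v):
    R=np.array(c["R"]);t=np.array(c["t"])
    d=R.T@np.array([(u-c["cx"])/c["fx"],(v-c["cy"])/c["fy"],1.]);return -R.T@t,d
def onz(c,u,v,z):
    o,d=ray(c,u,v);return o+d*(z-o[2])/d[2]
def proj(c,X):
    p=np.array(c["R"])@np.array(X,float)+c["t"];return np.array([c["fx"]*p[0]/p[2]+c["cx"],c["fy"]*p[1]/p[2]+c["cy"]])
def two(c1,p1,c2,p2):
    o1,d1=ray(c1,*p1);o2,d2=ray(c2,*p2)
    k=np.linalg.lstsq(np.c_[d1,-d2],o2-o1,rcond=None)[0]
    a=o1+k[0]*d1;b=o2+k[1]*d2;return (a+b)/2,np.linalg.norm(a-b)
def quat(s): q=s["ee_rot"];return Rt.from_quat([q[1],q[2],q[3],q[0]])
E
python3 - <<'E'
from h import *
T=cam("top");S=cam("scene")
print("collar",two(T,(282,223),S,(308,198)))
print("press base front corners top", [onz(T,u,v,0)for u,v in[(263,245),(296,248),(267,197)]])
print("gauge",[onz(T,u,v,12)for u,v in[(198,249),(209,273)]],"small",[onz(T,u,v,8)for u,v in[(165,273),(181,265)]])
print("gaugeS",[onz(S,u,v,12)for u,v in[(275,318),(317,321)]])
a=viewer.capture("wrist");cv2.imwrite("pics/w0.png",a)
E
```

```text
collar (array([564.49482698, -30.0047974 , 148.38996735]), np.float64(2.2332697922606464))
press base front corners top [array([509.62250664,  33.86691411,   0.        ]), array([496.53799654, -78.33408627,   0.        ]), array([675.73019292,  16.3649879 ,   0.        ])]
gauge [array([500.94138452, 253.41152791,  12.        ]), array([419.908043  , 216.32607957,  12.        ])] small [array([423.71804158, 364.61909917,   8.        ]), array([448.95606772, 311.17633324,   8.        ])]
gaugeS [array([504.80730087, 255.45902807,  12.        ]), array([410.89840053, 213.62376474,  12.        ])]
```

View pics/w0.png

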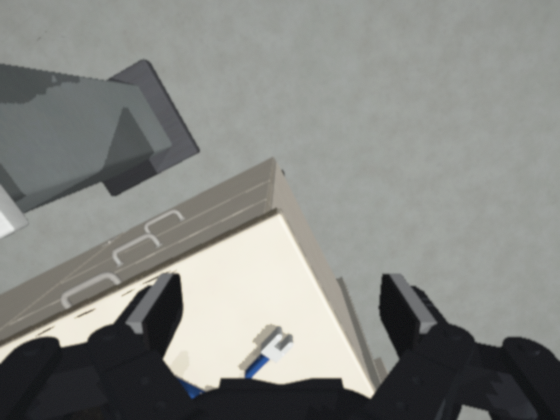

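The larger gauge is at scene (295,320) / top (202,260), fork pointing to about yaw 24°. The press collar is at top (282,223). The wrist picture shows only the small look-alike. I'm moving the wrist camera over the large gauge, camera on the fork side.

Emit:
carry_out([
  {"x": 0.016, "y": -0.019, "z": -0.003, "az": -0.18},
  {"x": 0.032, "y": -0.038, "z": -0.006, "az": -0.36},
  {"x": 0.048, "y": -0.057, "z": -0.009, "az": -0.54},
  {"x": 0.064, "y": -0.076, "z": -0.012, "az": -0.72},
  {"x": 0.08, "y": -0.095, "z": -0.015, "az": -0.9},
])

```text
invalid input at $.targets[0]: expected keys x, y, z, ax, ay, az, hand
```

Emit:
carry_out([
  {"x": 0.016, "y": -0.019, "z": -0.003, "az": -0.18},
  {"x": 0.032, "y": -0.038, "z": -0.006, "az": -0.36},
  {"x": 0.048, "y": -0.057, "z": -0.009, "az": -0.54},
  {"x": 0.064, "y": -0.076, "z": -0.012, "az": -0.72},
  {"x": 0.08, "y": -0.095, "z": -0.015, "az": -0.9},
])

```text
invalid input at $.targets[0]: expected keys x, y, z, ax, ay, az, hand
```

Emit:
carry_out([
  {"x": 0.016, "y": -0.019, "z": -0.007, "az": -0.18},
  {"x": 0.032, "y": -0.038, "z": -0.014, "az": -0.36},
  {"x": 0.045, "y": -0.053, "z": -0.02, "az": -0.46},
  {"x": 0.045, "y": -0.053, "z": -0.02, "az": -0.46},
])

```text
invalid input at $.targets[0]: expected keys x, y, z, ax, ay, az, hand
```

Run:
```python
from h import *
s=ctrl.sense();print(s["time_s"],s["eef_pos"],s["joints"],quat(s).as_matrix(),s["force"],s["wrist_torque"])
c=cam("wrist");o=-np.array(c["R"]).T@c["t"];print("cam in tool",quat(s).inv().apply(o-s["eef_pos"]),o)
np.savez("c1.npz",**c)
a=viewer.capture("wrist");cv2.imwrite("pics/w1.png",a)
```

```text
0.15 [235.22642272 469.16102273 230.88643651] [ 8.82600949e-01  3.13335611e-01  1.49819051e+00 -9.61659531e-06
  1.33102150e+00 -2.23374713e-01] [[-5.99328819e-04  4.48260175e-01  8.93902934e-01]
 [-7.43546175e-04  8.93902648e-01 -4.48260530e-01]
 [-9.99999544e-01 -9.33313562e-04 -2.02439480e-04]] [-0.22726622  0.37731286  0.36836026] [ 0.03692102 -0.00308707  0.01678438]
cam in tool [-142.68147999    0.15397631  -75.20487567] [168.15509824 503.11613026 373.58293216]
```

View pics/w1.png

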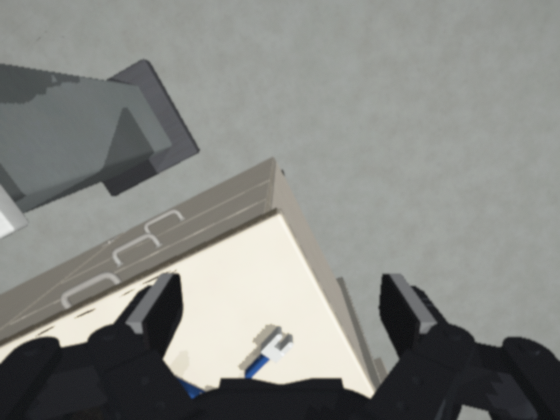

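All keys are needed; that picture was unchanged from the start. I'll resend.

Emit:
carry_out([
  {"x": 0.016, "y": -0.019, "z": -0.003, "ax": 0, "ay": 0, "az": -0.18, "hand": 1},
  {"x": 0.032, "y": -0.038, "z": -0.006, "ax": 0, "ay": 0, "az": -0.36, "hand": 1},
  {"x": 0.048, "y": -0.057, "z": -0.009, "ax": 0, "ay": 0, "az": -0.54, "hand": 1},
  {"x": 0.064, "y": -0.076, "z": -0.012, "ax": 0, "ay": 0, "az": -0.72, "hand": 1},
  {"x": 0.08, "y": -0.095, "z": -0.015, "ax": 0, "ay": 0, "az": -0.9, "hand": 1},
])

```text
time_s: 0.82
eef_pos: [315.7, 373.6, 216.1]
ee_rot: [0.547, 0.447, 0.547, -0.448]
force: [0.3, 0.4, 0.4]
grip_width: 1.0
```

Emit:
carry_out([
  {"x": 0.016, "y": -0.019, "z": -0.003, "ax": 0, "ay": 0, "az": -0.18, "hand": 1},
  {"x": 0.032, "y": -0.038, "z": -0.006, "ax": 0, "ay": 0, "az": -0.36, "hand": 1},
  {"x": 0.048, "y": -0.057, "z": -0.009, "ax": 0, "ay": 0, "az": -0.54, "hand": 1},
  {"x": 0.064, "y": -0.076, "z": -0.012, "ax": 0, "ay": 0, "az": -0.72, "hand": 1},
  {"x": 0.08, "y": -0.095, "z": -0.015, "ax": 0, "ay": 0, "az": -0.9, "hand": 1},
])

```text
time_s: 1.45
eef_pos: [395.7, 278.6, 201.1]
ee_rot: [-0.298, -0.641, -0.298, 0.641]
force: [0.3, -0.3, 0.6]
grip_width: 0.999
```

Emit:
carry_out([
  {"x": 0.016, "y": -0.019, "z": -0.007, "ax": 0, "ay": 0, "az": -0.18, "hand": 1},
  {"x": 0.032, "y": -0.038, "z": -0.014, "ax": 0, "ay": 0, "az": -0.36, "hand": 1},
  {"x": 0.045, "y": -0.053, "z": -0.02, "ax": 0, "ay": 0, "az": -0.46, "hand": 1},
  {"x": 0.045, "y": -0.053, "z": -0.02, "ax": 0, "ay": 0, "az": -0.46, "hand": 1},
])

```text
time_s: 1.95
eef_pos: [440.6, 225.6, 180.8]
ee_rot: [-0.146, -0.691, -0.146, 0.692]
force: [-0.1, -0.0, 0.2]
grip_width: 1.002
```

Run:
```python
from h import *
s=ctrl.sense();print(s["time_s"],s["eef_pos"],s["joints"],s["force"],s["wrist_torque"])
c=cam("wrist");np.savez("c1.npz",**c)
a=viewer.capture("wrist");cv2.imwrite("pics/w2.png",a)
```

```text
1.95 [440.57818808 225.58223795 180.77735648] [ 2.36061650e-01  2.94824714e-01  1.66028127e+00 -6.03564616e-05
  1.18765404e+00  1.39113994e+00] [-0.12465052 -0.02391341  0.24163957] [-0.04898621 -0.01484859 -0.0433305 ]
```

View pics/w2.png

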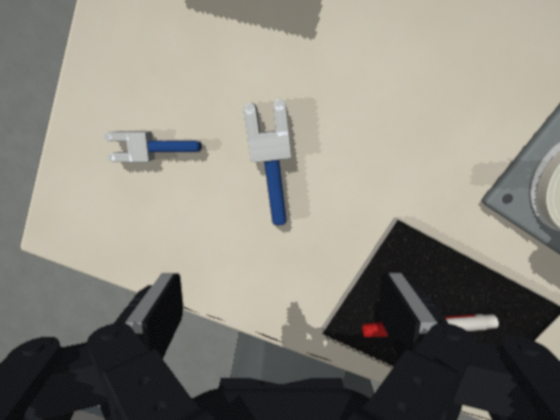

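Run:
```python
from h import *
c=dict(np.load("c1.npz"));a=cv2.imread("pics/w2.png")
h=cv2.cvtColor(a,cv2.COLOR_BGR2HSV)
m=cv2.inRange(h,(100,120,30),(130,255,255))
n,l,st,ce=cv2.connectedComponentsWithStats(m)
for i in range(1,n):
    if st[i,4]>300:
        r=cv2.minAreaRect(np.argwhere(l==i)[:,::-1].astype(np.float32));b=cv2.boxPoints(r);print(st[i],ce[i],r)
        e=sorted([((b[j]+b[(j+1)%4])/2,np.linalg.norm(b[j]-b[(j+1)%4])) for j in range(4)],key=lambda q:q[1])[:2]
        for p,_ in e: print(p,onz(c,*p,12),onz(c,*p,22))
m=cv2.inRange(h,(0,0,120),(180,25,255))
m[:, :225]=0;m[:,310:]=0;m[180:]=0;m[:90]=0
print(m.sum()/255)
k=np.argwhere(m>0)[:,::-1].astype(np.float32)
r=cv2.minAreaRect(k);b=cv2.boxPoints(r);print(r);[print(p,onz(c,*p,24),onz(c,*p,0)) for p in b]
cv2.imwrite("pics/g.png",cv2.resize(np.hstack([a[90:240,220:320],cv2.cvtColor(m,cv2.COLOR_GRAY2BGR)[90:240,220:320]]),None,fx=4,fy=4))
```

```text
[148 141  53  11 476] [172.8802521  145.96428571] ((174.0, 146.0), (10.0, 52.0), 90.0)
[200. 146.] [450.0805832  309.87051151  12.        ] [452.01852657 308.14497424  22.        ]
[148. 146.] [430.89455325 353.11238877  12.        ] [433.44862068 349.99821817  22.        ]
[265 161  20  64 803] [275.26774595 191.49937733] ((275.54998779296875, 192.34999084472656), (63.07393264770508, 13.435029029846191), 81.8698959350586)
[271.09    161.12999] [463.68341441 245.30056811  12.        ] [465.1845279  245.64857577  22.        ]
[280.00998 223.56999] [411.3675933  213.13891474  12.        ] [414.54873313 214.51973472  22.        ]
2128.0
((267.72198486328125, 138.90480041503906), (79.3671875, 44.0692024230957), 83.8844985961914)
[241.58516 101.79445] [501.2306741  288.29145056  24.        ] [500.49341778 290.86893293   0.        ]
[285.40356   97.099625] [519.60179707 256.09875907  24.        ] [520.33718169 256.09565475   0.        ]
[293.85883 176.01515] [461.5191525  221.72248955  24.        ] [457.59859528 218.96376153   0.        ]
[250.0404  180.70998] [441.59699773 256.04480666  24.        ] [436.07946786 256.03737748   0.        ]
```

View pics/g.png

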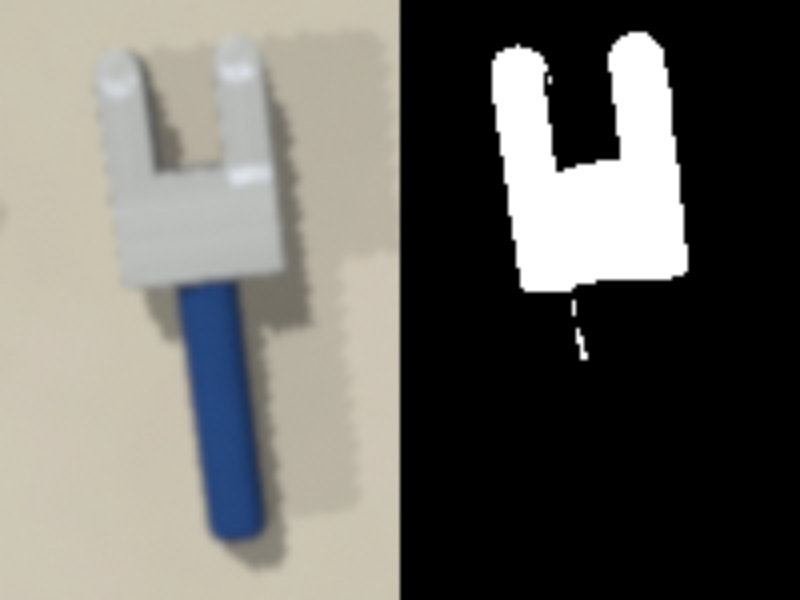

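The crop shows the gauge clearly, with the handle axis yaw at about 31.5° and the grip point at about (433,226). Descending and gripping lightly.

Emit:
carry_out([
  {"x": -0.008, "y": 0, "z": -0.05, "ax": 0, "ay": 0, "az": 0.135, "hand": 1},
  {"x": -0.008, "y": 0, "z": -0.1, "ax": 0, "ay": 0, "az": 0.135, "hand": 1},
  {"x": -0.008, "y": 0, "z": -0.145, "ax": 0, "ay": 0, "az": 0.135, "hand": 0.2},
  {"x": -0.008, "y": 0, "z": -0.165, "ax": 0, "ay": 0, "az": 0.135, "hand": -0.1},
  {"x": -0.008, "y": 0, "z": -0.176, "ax": 0, "ay": 0, "az": 0.135, "hand": -0.3},
])

```text
time_s: 2.62
eef_pos: [431.8, 226.9, 4.7]
ee_rot: [-0.193, -0.68, -0.193, 0.68]
force: [0.4, -0.5, 0.2]
grip_width: 0.378
```

Emit:
carry_out([
  {"x": 0, "y": 0, "z": 0, "ax": 0, "ay": 0, "az": 0, "hand": -0.8},
  {"x": 0, "y": 0, "z": 0, "ax": 0, "ay": 0, "az": 0, "hand": -1},
  {"x": 0, "y": 0, "z": 0, "ax": 0, "ay": 0, "az": 0, "hand": -1},
  {"x": 0, "y": 0, "z": 0, "ax": 0, "ay": 0, "az": 0, "hand": -1},
], grip_force=40)

```text
time_s: 3.12
eef_pos: [432.5, 226.4, 5.7]
ee_rot: [0.193, 0.681, 0.193, -0.68]
force: [-0.1, 0.5, -0.4]
grip_width: 0.151
```

Run:
```python
from h import *
s=ctrl.sense();print(s["time_s"],s["eef_pos"],s["joints"],s["force"],s["wrist_torque"],s["grip_width"],quat(s).apply([0,1,0]))
a=viewer.capture("wrist");cv2.imwrite("pics/w3.png",a)
```

```text
3.125 [432.50467674 226.36101604   5.67829323] [2.41602827e-01 5.47474817e-01 1.83445437e+00 3.30098175e-05
 7.59004009e-01 1.26048877e+00] [-0.14480977  0.50850447 -0.38171104] [-0.042564    0.1005572   0.00125352] 0.15107212630015018 [ 5.24294481e-01 -8.51537002e-01  1.79719875e-04]
```

View pics/w3.png

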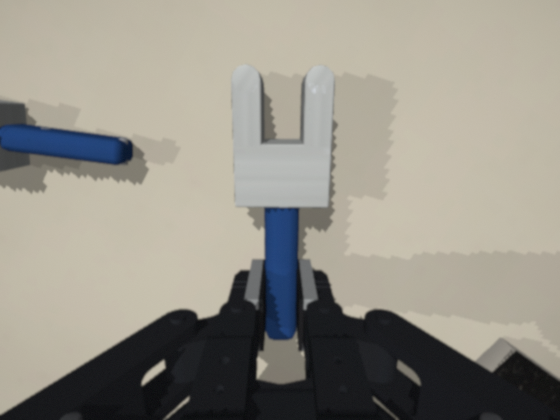

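Gripped: width 0.151, fork straight ahead in the image, with slot end at about (282,140) and rear edge at about row 206. Lifting and carrying to a high staging pose in front of the press.

Emit:
carry_out([
  {"x": 0, "y": 0, "z": 0.04, "ax": 0, "ay": 0, "az": 0, "hand": -1},
  {"x": 0, "y": -0.02, "z": 0.09, "ax": 0, "ay": 0, "az": -0.12, "hand": -1},
  {"x": 0, "y": -0.05, "z": 0.13, "ax": 0, "ay": 0, "az": -0.24, "hand": -1},
  {"x": 0, "y": -0.08, "z": 0.17, "ax": 0, "ay": 0, "az": -0.36, "hand": -1},
  {"x": 0.005, "y": -0.11, "z": 0.21, "ax": 0, "ay": 0, "az": -0.48, "hand": -1},
])

```text
time_s: 3.8
eef_pos: [436.9, 115.4, 216.8]
ee_rot: [0.024, 0.707, 0.024, -0.707]
force: [0.8, -0.0, -2.1]
grip_width: 0.15
```

Emit:
carry_out([
  {"x": 0.005, "y": -0.035, "z": 0.01, "ax": 0, "ay": 0, "az": -0.06, "hand": -1},
  {"x": 0.01, "y": -0.07, "z": 0.02, "ax": 0, "ay": 0, "az": -0.12, "hand": -1},
  {"x": 0.016, "y": -0.11, "z": 0.02, "ax": 0, "ay": 0, "az": -0.185, "hand": -1},
  {"x": 0.016, "y": -0.133, "z": 0.02, "ax": 0, "ay": 0, "az": -0.185, "hand": -1},
  {"x": 0.016, "y": -0.133, "z": 0.02, "ax": 0, "ay": 0, "az": -0.185, "hand": -1},
])

```text
time_s: 4.42
eef_pos: [453.2, -17.7, 235.3]
ee_rot: [0.041, -0.706, 0.041, 0.706]
force: [0.4, -0.0, -0.9]
grip_width: 0.15
```

Run:
```python
from h import *
s=ctrl.sense();print(s["time_s"],s["eef_pos"],s["joints"],s["force"],s["wrist_torque"],s["grip_width"],quat(s).apply([0,1,0]))
c=cam("wrist");np.savez("c4.npz",**c);a=viewer.capture("wrist");cv2.imwrite("pics/w4.png",a)
```

```text
4.425 [453.22476005 -17.68906665 235.2685131 ] [-2.98305621e-01  1.51281274e-01  1.69221548e+00 -1.86960688e-05
  1.29826945e+00  1.38805240e+00] [ 0.38987903 -0.04344398 -0.93868059] [0.02110888 0.05356784 0.0189331 ] 0.14987394565873724 [-1.15299658e-01 -9.93330755e-01 -1.38319791e-05]
```

View pics/w4.png

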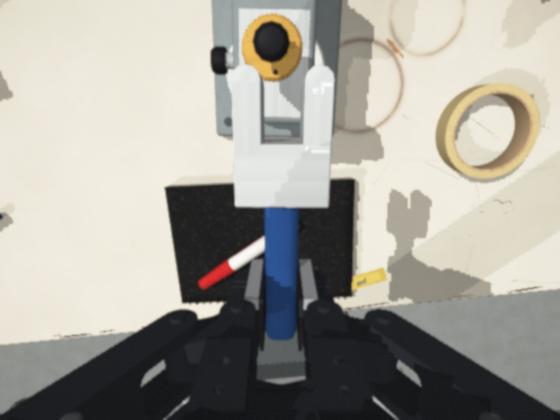

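```bash
python3 - <<'E'
from h import *
c=dict(np.load("c4.npz"));a=cv2.imread("pics/w4.png");h=cv2.cvtColor(a,cv2.COLOR_BGR2HSV)
R=np.array(c["R"])
# button
m=cv2.inRange(h,(0,0,0),(180,255,70));m[:, :245]=0;m[:,300:]=0;m[75:]=0
n,l,st,ce=cv2.connectedComponentsWithStats(m);i=1+np.argmax(st[1:,4]);k=max(cv2.findContours((l==i).astype(np.uint8),0,1)[0],key=len)
bt=cv2.minEnclosingCircle(k);el=cv2.fitEllipse(k);print("button",st[i],bt,el)
m2=cv2.inRange(h,(8,110,90),(28,255,255));m2[:, :230]=0;m2[:,310:]=0;m2[90:]=0
k=cv2.findContours(m2,0,1)[0];k=max(k,key=len);k=cv2.convexHull(k);el2=cv2.fitEllipse(k);print("collar",el2)
print("B@184",onz(c,*el[0],184));
for z in(154,159,162,164):
    p=onz(c,*el2[0],z);print("C@",z,p, "dia",np.linalg.norm(onz(c,el2[0][0]-max(el2[1])/2,el2[0][1],z)-onz(c,el2[0][0]+max(el2[1])/2,el2[0][1],z)))
# gauge slot in tool-plane: tcp at sensed; underside = tcp.z-5.7
s=np.array([453.2247,-17.689,235.2685]);zt=s[2]-5.7+24
print("slot end",onz(c,282,140,zt),"rear",onz(c,282,207,zt), "prong outer L/R",onz(c,233,100,zt),onz(c,332,100,zt))
# edges of base: per row leftmost strong gradient
g=cv2.GaussianBlur(a,(3,3),0).astype(float).sum(2)
for lo,hi,nm in((205,225,"L"),(325,350,"R"),(228,248,"headL")):
    P=[]
    for r in range(8,130,4):
        if nm=="headL" and r>62: break
        d=np.abs(np.diff(g[r,lo:hi]));P.append((lo+np.argmax(d)+.5,r))
    P=np.array(P,np.float32);vx,vy,x0,y0=cv2.fitLine(P,cv2.DIST_HUBER,0,.01,.01).ravel()
    z={"L":10,"R":10,"headL":112}[nm]
    q=onz(c,x0+60*vx,y0+60*vy,z)-onz(c,x0-60*vx,y0-60*vy,z);print(nm,P[::4].tolist(),np.degrees(np.arctan2(q[1],q[0])),np.degrees(np.arctan2(-q[1],-q[0])))
E
python3 -c "
import cv2;a=cv2.imread('pics/w4.png');cv2.imwrite('pics/p4.png',cv2.resize(a[0:215,190:365],None,fx=3.4,fy=2.7*1.0))"
```

```text
button [ 254   22   35   40 1052] ((271.5, 41.5), 19.557706832885742) ((271.03594970703125, 41.49462127685547), (33.34728240966797, 38.287601470947266), 173.2938690185547)
collar ((271.6681213378906, 46.89191818237305), (58.8264045715332, 66.1448745727539), 174.62672424316406)
B@184 [562.11676686 -25.18599998 184.        ]
C@ 154 [564.2973808  -25.00953393 154.        ] dia 39.823161799931675
C@ 159 [563.5066593  -25.04182832 159.        ] dia 38.93398797706238
C@ 162 [563.0322264  -25.06120495 162.        ] dia 38.40048368334083
C@ 164 [562.71593779 -25.07412271 164.        ] dia 38.044814154193105
slot end [517.80168734 -25.65441635 253.5685    ] rear [492.75176031 -22.82370635 253.5685    ] prong outer L/R [533.3633459  -10.19371757 253.5685    ] [529.44007493 -44.5388685  253.5685    ]
L [[211.5, 8.0], [211.5, 24.0], [212.5, 40.0], [210.5, 56.0], [213.5, 72.0], [214.5, 88.0], [215.5, 104.0], [215.5, 120.0]] 172.58441110172393 -7.415588898276069
R [[341.5, 8.0], [340.5, 24.0], [339.5, 40.0], [338.5, 56.0], [332.5, 72.0], [333.5, 88.0], [332.5, 104.0], [331.5, 120.0]] -9.465498194729392 170.53450180527062
headL [[237.5, 8.0], [238.5, 24.0], [238.5, 40.0], [242.5, 56.0]] 172.37093082463164 -7.629069175368363
```

Ram at about (563.3, -25.1) (button and collar agree), gauge seat about 72 mm ahead of TCP, press yaw about -7°. Backing off, lowering to 2 mm above the head, and advancing to just before the ram.

Emit:
carry_out([
  {"x": -0.041, "y": 0.0106, "z": 0, "ax": 0, "ay": 0, "az": 0, "hand": -1},
  {"x": -0.041, "y": 0.0106, "z": -0.04, "ax": 0, "ay": 0, "az": 0, "hand": -1},
  {"x": -0.041, "y": 0.0106, "z": -0.08, "ax": 0, "ay": 0, "az": 0, "hand": -1},
  {"x": -0.041, "y": 0.0106, "z": -0.1155, "ax": 0, "ay": 0, "az": 0, "hand": -1},
  {"x": -0.041, "y": 0.0106, "z": -0.1155, "ax": 0, "ay": 0, "az": 0, "hand": -1},
])

```text
time_s: 5.1
eef_pos: [411.1, -4.9, 118.5]
ee_rot: [0.04, -0.704, 0.039, 0.708]
force: [-0.1, -0.1, -0.6]
grip_width: 0.15
```

Emit:
carry_out([
  {"x": 0.02, "y": -0.0023, "z": 0, "ax": 0, "ay": 0, "az": 0, "hand": -1},
  {"x": 0.04, "y": -0.0046, "z": 0, "ax": 0, "ay": 0, "az": 0, "hand": -1},
  {"x": 0.052, "y": -0.006, "z": 0, "ax": 0, "ay": 0, "az": 0, "hand": -1},
  {"x": 0.052, "y": -0.006, "z": 0, "ax": 0, "ay": 0, "az": 0, "hand": -1},
])

```text
time_s: 5.6
eef_pos: [464.8, -11.9, 120.5]
ee_rot: [-0.04, 0.706, -0.04, -0.706]
force: [-0.6, -0.2, -0.6]
grip_width: 0.153
```

Run:
```python
from h import *
s=ctrl.sense();print(s["time_s"],s["eef_pos"],s["joints"],s["force"],s["wrist_torque"],s["grip_width"],quat(s).apply([0,1,0]))
c=cam("wrist");np.savez("c5.npz",**c);a=viewer.capture("wrist");cv2.imwrite("pics/w5.png",a)
```

```text
5.6 [464.83459415 -11.91627586 120.49042789] [-2.78450042e-01  3.08971177e-01  1.82004498e+00  4.53017240e-05
  1.01162163e+00  1.40498478e+00] [-0.63821342 -0.22510341 -0.59571785] [ 0.03390872  0.06879606 -0.01159936] 0.15275457347340837 [-1.12424382e-01 -9.93660276e-01  1.19706340e-04]
```

View pics/w5.png

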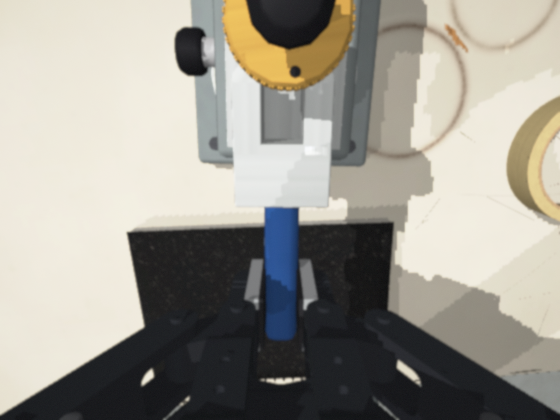

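Run:
```python
from h import *
c=dict(np.load("c5.npz"));a=cv2.imread("pics/w5.png");h=cv2.cvtColor(a,cv2.COLOR_BGR2HSV)
from scipy.optimize import least_squares
def circ(P):
    f=lambda q:np.hypot(P[:,0]-q[0],P[:,1]-q[1])-q[2]
    return least_squares(f,[288,20,60],loss="soft_l1").x
m2=cv2.inRange(h,(8,110,60),(28,255,255));m2[100:]=0;m2[:,:205]=0;m2[:,370:]=0
P=[];B=[]
for u in range(228,352,4):
    r=np.where(m2[:,u])[0]
    if len(r):P.append((u,r.max()))
for r in range(4,44,3):
    k=np.where(m2[r])[0];P+= [(k.min(),r),(k.max(),r)]
q=circ(np.array(P,float));print("collar",q)
m=cv2.inRange(h,(0,0,0),(180,255,75))
for u in range(256,330,4):
    r=np.where(m[:60,u])[0]
    if len(r):B.append((u,r.max()))
b=circ(np.array(B,float));print("button",b)
zt=120.49-5.7+24
tcp=np.array([464.83,-11.92]);ax=np.array([.99366,-.11242]);ay=np.array([.11242,.99366])
def L(n,u,v,z):
    p=onz(c,u,v,z);d=p[:2]-tcp;print(n,p,"along",d@ax,"lat",d@ay)
for z in(158,161,164):L("collar%d"%z,q[0],q[1],z);L(" bottom arc",q[0],q[1]+q[2],z);L(" R",q[0]+q[2],q[1],z)
L("button",b[0],b[1],184);L("button174",b[0],b[1],174)
L("slot end",281.5,143,zt);L("rear",282,207,zt);L("L",234,180,zt);L("R",329.5,180,zt);L("sL",261,120,zt);L("sR",302.5,120,zt)
```

```text
collar [288.15229857  23.1811384   64.51129163]
button [290.21998825   6.50813298  40.28951001]
collar158 [562.56504182 -25.01170008 158.        ] along 98.58717057682868 lat -2.0213253000377933
 bottom arc [545.82746603 -23.2598605  158.        ] along 81.75876921557891 lat -2.162230655588702
 R [560.58153006 -42.82315854 158.        ] along 98.6185984467532 lat -19.942845504596395
collar161 [561.93220265 -24.88165914 161.        ] along 97.94372440560927 lat -1.9632525972424792
 bottom arc [545.67164549 -23.17974675 161.        ] along 81.59493018662364 lat -2.1001421693891964
 R [560.00522071 -42.18549346 161.        ] along 97.97425658552989 lat -19.37401192167798
collar164 [561.29936348 -24.7516182  164.        ] along 97.30027823438999 lat -1.905179894447151
 bottom arc [545.51582495 -23.099633   164.        ] along 81.43109115766838 lat -2.0380536831896943
 R [559.42891136 -41.54782839 164.        ] along 97.32991472430655 lat -18.805178338759568
button [560.08654013 -24.62861558 184.        ] along 96.08131622910231 lat -1.9193027183477134
button174 [562.57525782 -25.15594138 174.        ] along 98.61353741460535 lat -2.1635036324406456
slot end [528.37063568 -19.41707185 138.79      ] along 63.98060886491767 lat -0.3063021493521868
rear [504.34255714 -16.95343765 138.79      ] along 39.827906592007466 lat -0.5595239786076848
L [ 5.16792823e+02 -2.44676405e-01  1.38790000e+02] along 50.32083857998317 lat 17.442962577316496
R [512.83736532 -35.77971906 138.79      ] along 50.385308241897654 lat -18.311460435016265
sL [537.1696779  -13.05975268 138.79      ] along 72.00917533835846 lat 6.999899945210305
sR [535.5377064  -27.71832907 138.79      ] along 72.03546769873459 lat -7.749207311852832
```

The button and collar at the top edge put the ram 2.0 mm right of the tool axis, and the slot centre is 0.4 mm right. I'll shift 1.6 mm sideways, then advance about 22 mm and creep.

Emit:
carry_out([
  {"x": 0, "y": -0.0016, "z": 0, "ax": 0, "ay": 0, "az": 0, "hand": -1},
  {"x": 0.008, "y": -0.0025, "z": 0, "ax": 0, "ay": 0, "az": 0, "hand": -1},
  {"x": 0.016, "y": -0.0034, "z": 0, "ax": 0, "ay": 0, "az": 0, "hand": -1},
  {"x": 0.022, "y": -0.0041, "z": 0, "ax": 0, "ay": 0, "az": 0, "hand": -1},
  {"x": 0.022, "y": -0.0041, "z": 0, "ax": 0, "ay": 0, "az": 0, "hand": -1},
])

```text
time_s: 6.28
eef_pos: [486.7, -16.3, 119.6]
ee_rot: [0.04, -0.706, 0.04, 0.706]
force: [-1.1, -0.1, -2.0]
grip_width: 0.151
```

Emit:
carry_out([
  {"x": 0.002, "y": -0.0002, "z": 0, "ax": 0, "ay": 0, "az": 0, "hand": -1},
  {"x": 0.004, "y": -0.0005, "z": 0, "ax": 0, "ay": 0, "az": 0, "hand": -1},
  {"x": 0.004, "y": -0.0005, "z": 0, "ax": 0, "ay": 0, "az": 0, "hand": -1},
  {"x": 0.004, "y": -0.0005, "z": 0, "ax": 0, "ay": 0, "az": 0, "hand": -1},
])

```text
time_s: 6.78
eef_pos: [490.3, -16.7, 119.8]
ee_rot: [0.04, -0.706, 0.04, 0.706]
force: [-0.4, -0.2, -2.0]
grip_width: 0.15
```

Run:
```python
from h import *
s=ctrl.sense();print(s["time_s"],s["eef_pos"],s["force"],s["wrist_torque"],s["grip_width"],quat(s).apply([0,1,0]))
```

```text
6.775 [490.2703721  -16.69163872 119.79221385] [-0.35696879 -0.19462724 -1.9836355 ] [ 0.03520212  0.09757012 -0.00381103] 0.1499941949421035 [-1.13021442e-01 -9.93592549e-01 -3.14914851e-05]
```

Emit:
carry_out([
  {"x": 0.001, "y": -0.0001, "z": 0, "ax": 0, "ay": 0, "az": 0, "hand": -1},
  {"x": 0.0015, "y": -0.0002, "z": 0, "ax": 0, "ay": 0, "az": 0, "hand": -1},
  {"x": 0.0015, "y": -0.0002, "z": 0, "ax": 0, "ay": 0, "az": 0, "hand": -1},
])

```text
time_s: 7.15
eef_pos: [491.9, -16.9, 119.8]
ee_rot: [-0.04, 0.706, -0.04, -0.706]
force: [0.1, 0.2, -0.6]
grip_width: 0.154
```

Emit:
carry_out([
  {"x": 0.0007, "y": -0.0001, "z": 0, "ax": 0, "ay": 0, "az": 0, "hand": -1},
  {"x": 0.0013, "y": -0.0001, "z": 0, "ax": 0, "ay": 0, "az": 0, "hand": -1},
  {"x": 0.0013, "y": -0.0001, "z": 0, "ax": 0, "ay": 0, "az": 0, "hand": -1},
])

```text
time_s: 7.52
eef_pos: [493.2, -17.0, 119.8]
ee_rot: [-0.04, 0.706, -0.04, -0.706]
force: [-0.5, -0.7, -0.8]
grip_width: 0.151
```

Emit:
carry_out([
  {"x": 0.0005, "y": -0.0001, "z": 0, "ax": 0, "ay": 0, "az": 0, "hand": -1},
  {"x": 0.0008, "y": -0.0001, "z": 0, "ax": 0, "ay": 0, "az": 0, "hand": -1},
  {"x": 0.0008, "y": -0.0001, "z": 0, "ax": 0, "ay": 0, "az": 0, "hand": -1},
])

```text
time_s: 7.9
eef_pos: [493.8, -17.1, 119.7]
ee_rot: [0.04, -0.706, 0.04, 0.706]
force: [-1.6, -0.6, -1.2]
grip_width: 0.156
```

Emit:
carry_out([
  {"x": 0.0005, "y": -0.0001, "z": 0, "ax": 0, "ay": 0, "az": 0, "hand": -1},
  {"x": 0.0008, "y": -0.0001, "z": 0, "ax": 0, "ay": 0, "az": 0, "hand": -1},
  {"x": 0.0008, "y": -0.0001, "z": 0, "ax": 0, "ay": 0, "az": 0, "hand": -1},
])

```text
time_s: 8.28
eef_pos: [493.9, -17.1, 119.6]
ee_rot: [0.04, -0.705, 0.04, 0.707]
force: [-6.7, -0.5, 0.7]
grip_width: 0.15
```

Fork bottomed on the ram (−6.7 N at x≈493.8). Easing back about 1.3 mm and lowering onto the head.

Emit:
carry_out([
  {"x": -0.0013, "y": 0.0001, "z": 0, "ax": 0, "ay": 0, "az": 0, "hand": -1},
  {"x": -0.0013, "y": 0.0001, "z": -0.001, "ax": 0, "ay": 0, "az": 0, "hand": -1},
  {"x": -0.0013, "y": 0.0001, "z": -0.0015, "ax": 0, "ay": 0, "az": 0, "hand": -1},
  {"x": -0.0013, "y": 0.0001, "z": -0.0015, "ax": 0, "ay": 0, "az": 0, "hand": -1},
])

```text
time_s: 8.78
eef_pos: [493.5, -17.1, 118.3]
ee_rot: [-0.04, 0.706, -0.04, -0.706]
force: [-0.4, -0.0, -1.0]
grip_width: 0.149
```

Emit:
carry_out([
  {"x": 0, "y": 0, "z": -0.0004, "ax": 0, "ay": 0, "az": 0, "hand": -1},
  {"x": 0, "y": 0, "z": -0.0008, "ax": 0, "ay": 0, "az": 0, "hand": -1},
  {"x": 0, "y": 0, "z": -0.0008, "ax": 0, "ay": 0, "az": 0, "hand": -1},
])

```text
time_s: 9.15
eef_pos: [493.5, -17.1, 117.5]
ee_rot: [-0.04, 0.706, -0.04, -0.706]
force: [-0.3, -0.1, -0.1]
grip_width: 0.153
```

Run:
```python
from h import *
s=ctrl.sense();print(s["time_s"],s["eef_pos"],s["force"],s["wrist_torque"],s["grip_width"],quat(s).apply([0,1,0]),quat(s).apply([1,0,0]))
```

```text
9.15 [493.49177526 -17.11192535 117.50671289] [-0.31705118 -0.1422431  -0.05762101] [ 0.05981933  0.01060705 -0.04711338] 0.15286938672092412 [-1.13035068e-01 -9.93590998e-01 -4.54086206e-05] [ 1.21028293e-04  3.19328366e-05 -9.99999992e-01]
```

Emit:
carry_out([
  {"x": 0, "y": 0, "z": -0.0003, "ax": 0, "ay": 0, "az": 0, "hand": -1},
  {"x": 0, "y": 0, "z": -0.0003, "ax": 0, "ay": 0, "az": 0, "hand": -0.4},
  {"x": 0, "y": 0, "z": -0.0003, "ax": 0, "ay": 0, "az": 0, "hand": 0.3},
  {"x": 0, "y": 0, "z": -0.0003, "ax": 0, "ay": 0, "az": 0, "hand": 1},
  {"x": 0, "y": 0, "z": 0.02, "ax": 0, "ay": 0, "az": 0, "hand": 1},
])

```text
time_s: 9.78
eef_pos: [492.8, -16.9, 136.7]
ee_rot: [0.04, -0.705, 0.04, 0.707]
force: [0.1, 0.0, 0.5]
grip_width: 0.918
```

Emit:
carry_out([
  {"x": 0, "y": 0, "z": 0.04, "ax": 0, "ay": 0, "az": 0.18, "hand": 1},
  {"x": 0, "y": 0, "z": 0.085, "ax": 0, "ay": 0, "az": 0.36, "hand": 1},
  {"x": 0.02, "y": -0.002, "z": 0.085, "ax": 0, "ay": 0, "az": 0.54, "hand": 1},
  {"x": 0.045, "y": -0.005, "z": 0.085, "ax": 0, "ay": 0, "az": 0.72, "hand": 1},
  {"x": 0.069, "y": -0.008, "z": 0.085, "ax": 0, "ay": 0, "az": 0.9, "hand": 1},
])

```text
time_s: 10.4
eef_pos: [563.2, -25.2, 222.6]
ee_rot: [0.273, 0.652, 0.273, -0.652]
force: [0.2, -0.8, -0.9]
grip_width: 0.999
```

Emit:
carry_out([
  {"x": 0, "y": 0, "z": 0, "ax": 0, "ay": 0, "az": 0.18, "hand": 1},
  {"x": 0, "y": 0, "z": 0, "ax": 0, "ay": 0, "az": 0.36, "hand": 1},
  {"x": 0, "y": 0, "z": 0, "ax": 0, "ay": 0, "az": 0.54, "hand": 1},
  {"x": 0, "y": 0, "z": 0, "ax": 0, "ay": 0, "az": 0.72, "hand": 1},
  {"x": 0, "y": 0, "z": 0, "ax": 0, "ay": 0, "az": 0.9, "hand": 1},
])

```text
time_s: 11.02
eef_pos: [562.4, -25.1, 222.4]
ee_rot: [0.53, 0.469, 0.53, -0.469]
force: [-0.3, 0.6, 1.5]
grip_width: 0.999
```

Emit:
carry_out([
  {"x": 0, "y": 0, "z": 0, "ax": 0, "ay": 0, "az": 0.18, "hand": 1},
  {"x": 0, "y": 0, "z": 0, "ax": 0, "ay": 0, "az": 0.36, "hand": 1},
  {"x": 0, "y": 0, "z": 0, "ax": 0, "ay": 0, "az": 0.54, "hand": 1},
  {"x": 0, "y": 0, "z": 0, "ax": 0, "ay": 0, "az": 0.72, "hand": 1},
  {"x": 0, "y": 0, "z": 0, "ax": 0, "ay": 0, "az": 0.9, "hand": 1},
])

```text
time_s: 11.65
eef_pos: [562.4, -25.1, 222.4]
ee_rot: [0.681, 0.192, 0.681, -0.192]
force: [0.1, 0.6, 0.2]
grip_width: 1.0
```

Emit:
carry_out([
  {"x": 0, "y": 0, "z": 0, "ax": 0, "ay": 0, "az": 0.18, "hand": 1},
  {"x": 0, "y": 0, "z": 0, "ax": 0, "ay": 0, "az": 0.36, "hand": 1},
  {"x": 0, "y": 0, "z": 0, "ax": 0, "ay": 0, "az": 0.44, "hand": 1},
  {"x": 0, "y": 0, "z": 0, "ax": 0, "ay": 0, "az": 0.44, "hand": 1},
])

```text
time_s: 12.15
eef_pos: [562.4, -25.1, 222.4]
ee_rot: [0.706, 0.041, 0.706, -0.041]
force: [0.1, -0.3, -0.9]
grip_width: 0.999
```

Run:
```python
from h import *
s=ctrl.sense();print(s["time_s"],s["eef_pos"],s["joints"],s["force"],s["wrist_torque"],s["grip_width"],quat(s).apply([0,1,0]),quat(s).apply([1,0,0]))
c=cam("wrist");np.savez("c6.npz",**c);a=viewer.capture("wrist");cv2.imwrite("pics/w6.png",a)
```

```text
12.15 [562.42291916 -25.09541992 222.43378444] [-2.52670735e-01  4.03350896e-01  1.39387972e+00  7.83834251e-06
  1.34447226e+00 -1.70784519e+00] [ 0.14908794 -0.30713935 -0.90467862] [-0.0020112   0.04610999  0.0016563 ] 0.9987709656680178 [1.15366183e-01 9.93323031e-01 2.26259001e-05] [-1.04817730e-04  3.49516927e-05 -9.99999994e-01]
```

View pics/w6.png

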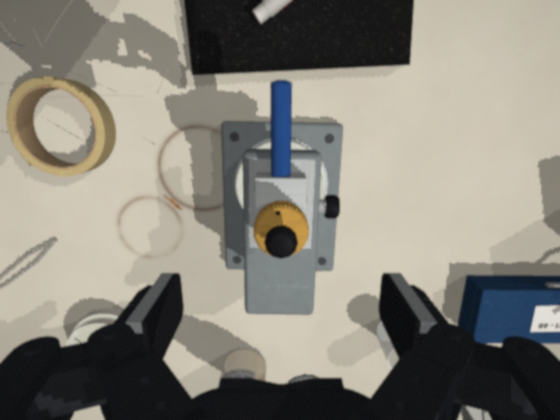

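The gauge lies flat on the head, fork under the collar (button at (281,242), handle up the image). I'm refining the ram centre from this opposite view, which makes 10 pictures viewed.

Run:
```python
from h import *
c=dict(np.load("c6.npz"));a=cv2.imread("pics/w6.png");h=cv2.cvtColor(a,cv2.COLOR_BGR2HSV)
m=cv2.inRange(h,(0,0,0),(180,255,70));m[:225]=0;m[265:]=0;m[:,:258]=0;m[:,304:]=0
k=max(cv2.findContours(m,0,1)[0],key=len);b=cv2.fitEllipse(k);print("button",b)
print(onz(c,*b[0],184),onz(c,*b[0],179))
m=cv2.inRange(h,(8,110,60),(28,255,255));m[:195]=0;m[268:]=0;m[:,:245]=0;m[:,318:]=0
k=cv2.convexHull(max(cv2.findContours(m,0,1)[0],key=len));q=cv2.fitEllipse(k);print("collar",q,cv2.boundingRect(k))
for z in(152,156,160):print(z,onz(c,*q[0],z))
x,y,w,hh=cv2.boundingRect(k);print("top rim far",onz(c,x+w/2,y,160), "LR",onz(c,x,230,158),onz(c,x+w,230,158))
```

```text
button ((280.4176025390625, 241.46168518066406), (30.347763061523438, 31.265466690063477), 169.6938018798828)
[560.46244596 -24.80686099 184.        ] [562.46907733 -25.03832999 179.        ]
collar ((280.6557312011719, 228.94544982910156), (53.5307731628418, 55.44142150878906), 177.74374389648438) (254, 201, 54, 53)
152 [564.36771903 -25.10432586 152.        ]
156 [562.93014142 -24.94137008 156.        ]
160 [561.4925638  -24.77841431 160.        ]
top rim far [542.97722525 -22.44444859 160.        ] LR [560.9617342  -42.20617859 158.        ] [564.96305657  -7.23273891 158.        ]
```

Emit:
carry_out([
  {"x": 0, "y": 0, "z": -0.035, "ax": 0, "ay": 0, "az": 0, "hand": 1},
  {"x": 0, "y": 0, "z": -0.0655, "ax": 0, "ay": 0, "az": 0, "hand": 1},
  {"x": 0, "y": 0, "z": -0.0755, "ax": 0, "ay": 0, "az": 0, "hand": 0.3},
  {"x": 0, "y": 0, "z": -0.0755, "ax": 0, "ay": 0, "az": 0, "hand": 0.1},
  {"x": 0, "y": 0, "z": -0.0755, "ax": 0, "ay": 0, "az": 0, "hand": 0},
], grip_force=25)

```text
time_s: 12.82
eef_pos: [563.1, -25.2, 148.3]
ee_rot: [0.707, 0.041, 0.705, -0.041]
force: [-0.2, 0.1, 0.3]
grip_width: 0.497
```

Emit:
carry_out([
  {"x": 0, "y": 0, "z": 0, "ax": 0, "ay": 0, "az": 0, "hand": -0.2},
  {"x": 0, "y": 0, "z": 0, "ax": 0, "ay": 0, "az": 0, "hand": -0.5},
  {"x": 0, "y": 0, "z": 0, "ax": 0, "ay": 0, "az": 0, "hand": -0.5},
])

```text
time_s: 13.2
eef_pos: [563.0, -25.2, 148.3]
ee_rot: [0.707, 0.04, 0.705, -0.041]
force: [-0.6, 0.3, 6.4]
grip_width: 0.407
```

Run:
```python
from h import *
import time
s=ctrl.sense();print(s["time_s"],s["eef_pos"],s["joints"],s["force"],s["wrist_torque"],s["grip_width"])
W=[]
for i in range(8):
    viewer.capture("wrist");s=ctrl.sense();W.append(np.r_[s["force"],s["wrist_torque"]])
print(np.mean(W,0),np.std(W,0))
```

```text
13.2 [563.03509927 -25.15975548 148.34547064] [-2.52556657e-01  4.70364524e-01  1.49524430e+00  1.26532179e-04
  1.17352689e+00 -1.70850997e+00] [-0.55976246  0.33309723  6.42582158] [ 0.14441515  0.16362304 -0.04083274] 0.40703518445862835
[-0.45868345  0.8550164   6.17864643  0.14517719  0.11556124 -0.01084074] [0.64458682 0.43781659 0.35618966 0.03498035 0.02168838 0.01304253]
```

The grip on the collar is centred. Contact onset matters here, so I'll first touch the collar top and then the gauge top with the same finger opening. That gives the drop still to go, independent of the tip offset.

Emit:
carry_out([
  {"x": 0, "y": 0, "z": 0, "ax": 0, "ay": 0, "az": 0, "hand": 0.2},
  {"x": 0, "y": 0, "z": 0.004, "ax": 0, "ay": 0, "az": 0, "hand": 0.2},
  {"x": -0.0005, "y": 0, "z": 0.024, "ax": 0, "ay": 0, "az": 0, "hand": 0.1},
  {"x": -0.0005, "y": 0, "z": 0.024, "ax": 0, "ay": 0, "az": 0, "hand": -0.4},
  {"x": -0.0005, "y": 0, "z": 0.02, "ax": 0, "ay": 0, "az": 0, "hand": -0.4},
])

```text
time_s: 14.22
eef_pos: [561.8, -25.1, 166.4]
ee_rot: [0.706, 0.041, 0.706, -0.041]
force: [-0.1, -0.1, 0.1]
grip_width: 0.293
```

Emit:
carry_out([
  {"x": 0, "y": 0, "z": -0.002, "ax": 0, "ay": 0, "az": 0, "hand": -0.4},
  {"x": 0, "y": 0, "z": -0.003, "ax": 0, "ay": 0, "az": 0, "hand": -0.4},
  {"x": 0, "y": 0, "z": -0.003, "ax": 0, "ay": 0, "az": 0, "hand": -0.4},
])

```text
time_s: 14.6
eef_pos: [561.9, -25.1, 163.7]
ee_rot: [0.706, 0.041, 0.706, -0.041]
force: [-0.3, -0.3, -0.2]
grip_width: 0.304
```

Emit:
carry_out([
  {"x": 0, "y": 0, "z": -0.001, "ax": 0, "ay": 0, "az": 0, "hand": -0.4},
  {"x": 0, "y": 0, "z": -0.001, "ax": 0, "ay": 0, "az": 0, "hand": -0.4},
])

```text
time_s: 14.85
eef_pos: [561.9, -25.1, 163.0]
ee_rot: [0.706, 0.041, 0.706, -0.041]
force: [0.3, 0.3, 0.0]
grip_width: 0.299
```

Emit:
carry_out([
  {"x": 0, "y": 0, "z": -0.001, "ax": 0, "ay": 0, "az": 0, "hand": -0.4},
  {"x": 0, "y": 0, "z": -0.001, "ax": 0, "ay": 0, "az": 0, "hand": -0.4},
])

```text
time_s: 15.1
eef_pos: [562.0, -25.1, 162.3]
ee_rot: [0.706, 0.041, 0.706, -0.041]
force: [-0.7, 0.2, 3.1]
grip_width: 0.298
```

Collar top contact at TCP z≈162.3. Now the gauge top, 26 mm in front of the ram.

Emit:
carry_out([
  {"x": 0, "y": 0, "z": 0.006, "ax": 0, "ay": 0, "az": 0, "hand": -0.4},
  {"x": -0.0135, "y": 0.0015, "z": 0.006, "ax": 0, "ay": 0, "az": 0, "hand": -0.4},
  {"x": -0.026, "y": 0.003, "z": 0.006, "ax": 0, "ay": 0, "az": 0, "hand": -0.4},
  {"x": -0.026, "y": 0.003, "z": -0.01, "ax": 0, "ay": 0, "az": 0, "hand": -0.4},
  {"x": -0.026, "y": 0.003, "z": -0.022, "ax": 0, "ay": 0, "az": 0, "hand": -0.4},
])

```text
time_s: 15.72
eef_pos: [536.0, -22.1, 138.7]
ee_rot: [0.706, 0.041, 0.706, -0.041]
force: [0.1, 0.0, 0.7]
grip_width: 0.302
```

Emit:
carry_out([
  {"x": 0, "y": 0, "z": -0.002, "ax": 0, "ay": 0, "az": 0, "hand": -0.4},
  {"x": 0, "y": 0, "z": -0.003, "ax": 0, "ay": 0, "az": 0, "hand": -0.4},
  {"x": 0, "y": 0, "z": -0.003, "ax": 0, "ay": 0, "az": 0, "hand": -0.4},
])

```text
time_s: 16.1
eef_pos: [536.2, -22.2, 137.2]
ee_rot: [0.706, 0.041, 0.706, -0.041]
force: [-0.2, 0.5, 0.2]
grip_width: 0.3
```

Emit:
carry_out([
  {"x": 0, "y": 0, "z": -0.001, "ax": 0, "ay": 0, "az": 0, "hand": -0.4},
  {"x": 0, "y": 0, "z": -0.001, "ax": 0, "ay": 0, "az": 0, "hand": -0.4},
])

```text
time_s: 16.35
eef_pos: [536.0, -22.1, 136.1]
ee_rot: [0.706, 0.041, 0.706, -0.041]
force: [-0.0, -0.1, 0.2]
grip_width: 0.298
```

Emit:
carry_out([
  {"x": 0, "y": 0, "z": -0.001, "ax": 0, "ay": 0, "az": 0, "hand": -0.4},
  {"x": 0, "y": 0, "z": -0.001, "ax": 0, "ay": 0, "az": 0, "hand": -0.4},
])

```text
time_s: 16.6
eef_pos: [536.0, -22.1, 135.9]
ee_rot: [0.706, 0.04, 0.706, -0.041]
force: [-2.6, 0.4, 7.1]
grip_width: 0.298
```

Gauge top contact at TCP z≈136.0, so the collar has 162.3−136−18 ≈ 8.3 mm to go, about 3.3 rad. Gripping the collar and turning.

Emit:
carry_out([
  {"x": 0, "y": 0, "z": 0.034, "ax": 0, "ay": 0, "az": 0, "hand": -0.4},
  {"x": 0.014, "y": -0.0016, "z": 0.034, "ax": 0, "ay": 0, "az": 0, "hand": -0.4},
  {"x": 0.0264, "y": -0.003, "z": 0.034, "ax": 0, "ay": 0, "az": 0, "hand": 0.2},
  {"x": 0.0264, "y": -0.003, "z": 0.03, "ax": 0, "ay": 0, "az": 0, "hand": 0.2},
  {"x": 0.0264, "y": -0.003, "z": 0.013, "ax": 0, "ay": 0, "az": 0, "hand": 0.2},
])

```text
time_s: 17.23
eef_pos: [562.3, -25.1, 148.1]
ee_rot: [0.706, 0.04, 0.706, -0.041]
force: [0.4, -0.6, 0.3]
grip_width: 0.6
```

Emit:
carry_out([
  {"x": 0, "y": 0, "z": 0, "ax": 0, "ay": 0, "az": 0, "hand": -0.1},
  {"x": 0, "y": 0, "z": 0, "ax": 0, "ay": 0, "az": 0, "hand": -0.5},
  {"x": 0, "y": 0, "z": 0.0005, "ax": 0, "ay": 0, "az": 0, "hand": -0.5},
  {"x": 0, "y": 0, "z": 0.001, "ax": 0, "ay": 0, "az": 0, "hand": -0.5},
])

```text
time_s: 17.73
eef_pos: [561.6, -25.0, 147.8]
ee_rot: [0.705, 0.041, 0.707, -0.04]
force: [-0.4, -1.5, -17.6]
grip_width: 0.407
```

Emit:
carry_out([
  {"x": 0, "y": 0, "z": -0.0003, "ax": 0, "ay": 0, "az": -0.1, "hand": -0.5},
  {"x": 0, "y": 0, "z": -0.0007, "ax": 0, "ay": 0, "az": -0.26, "hand": -0.5},
  {"x": 0, "y": 0, "z": -0.0011, "ax": 0, "ay": 0, "az": -0.44, "hand": -0.5},
  {"x": 0, "y": 0, "z": -0.0015, "ax": 0, "ay": 0, "az": -0.6, "hand": -0.5},
  {"x": 0, "y": 0, "z": -0.0015, "ax": 0, "ay": 0, "az": -0.6, "hand": -0.5},
])

```text
time_s: 18.35
eef_pos: [561.8, -24.4, 146.3]
ee_rot: [0.662, 0.247, 0.664, -0.247]
force: [1.6, 3.2, -19.8]
grip_width: 0.407
```

```bash
cat >> h.py <<'E'
def st(n=6):
    W=[]
    for i in range(n):
        viewer.capture("wrist");s=ctrl.sense();W.append(np.r_[s["force"],s["wrist_torque"]])
    d=quat(s).apply([0,1,0]);np.set_printoptions(precision=4,suppress=True)
    print(s["time_s"],s["eef_pos"],"yaw",np.arctan2(d[1],d[0]),"j6",s["joints"][5],"F,T",np.mean(W,0),"gw",s["grip_width"])
E
python3 -c "
from h import *
st()"
```

```text
18.65 [561.7865 -24.4457 146.3705] yaw 0.8581179428585975 j6 -1.1107181072886343 F,T [  1.797    4.513  -22.7289   0.8165  -0.3211   0.0822] gw 0.4103705293556849
```

Emit:
carry_out([
  {"x": 0, "y": -0.0003, "z": -0.001, "ax": 0, "ay": 0, "az": 0, "hand": -0.5},
  {"x": 0, "y": -0.0003, "z": -0.0013, "ax": 0, "ay": 0, "az": -0.12, "hand": -0.5},
  {"x": 0, "y": -0.0003, "z": -0.0017, "ax": 0, "ay": 0, "az": -0.28, "hand": -0.5},
  {"x": 0, "y": -0.0003, "z": -0.0021, "ax": 0, "ay": 0, "az": -0.44, "hand": -0.5},
  {"x": 0, "y": -0.0003, "z": -0.0025, "ax": 0, "ay": 0, "az": -0.6, "hand": -0.5},
])

```text
time_s: 19.27
eef_pos: [562.3, -24.2, 144.8]
ee_rot: [0.559, 0.434, 0.56, -0.432]
force: [2.6, 9.4, -19.6]
grip_width: 0.406
```

```bash
python3 -c "
from h import *
st(4)"
```

```text
19.475 [562.3392 -24.2196 144.7505] yaw 0.2579550327408984 j6 -0.5109999224689662 F,T [  2.6007   8.5352 -18.1616   1.4826  -0.4065   0.0376] gw 0.40665877883894075
```

Emit:
carry_out([
  {"x": 0, "y": 0.0008, "z": -0.001, "ax": 0, "ay": 0, "az": 0, "hand": -0.5},
  {"x": 0, "y": 0.0008, "z": -0.001, "ax": 0, "ay": 0, "az": 0, "hand": -0.5},
])

```text
time_s: 19.73
eef_pos: [562.4, -24.1, 144.7]
ee_rot: [0.56, 0.432, 0.56, -0.431]
force: [-1.8, 5.3, -10.8]
grip_width: 0.406
```

```bash
python3 -c "
from h import *
st(4)"
```

```text
19.925 [562.4274 -24.1585 144.6757] yaw 0.2577315299423068 j6 -0.5094222034923421 F,T [ -0.6665   5.8853 -11.0429   0.953    0.1703   0.0207] gw 0.4100641740525362
```

Emit:
carry_out([
  {"x": 0, "y": 0.0008, "z": -0.0014, "ax": 0, "ay": 0, "az": 0, "hand": -0.5},
  {"x": 0, "y": 0.0008, "z": -0.0018, "ax": 0, "ay": 0, "az": -0.16, "hand": -0.5},
  {"x": 0, "y": 0.0008, "z": -0.0022, "ax": 0, "ay": 0, "az": -0.32, "hand": -0.5},
  {"x": 0, "y": 0.0008, "z": -0.0026, "ax": 0, "ay": 0, "az": -0.48, "hand": -0.5},
  {"x": 0, "y": 0.0008, "z": -0.003, "ax": 0, "ay": 0, "az": -0.64, "hand": -0.5},
])

```text
time_s: 20.55
eef_pos: [563.1, -24.1, 142.9]
ee_rot: [0.395, 0.588, 0.393, -0.586]
force: [-1.2, 2.5, -4.1]
grip_width: 0.402
```

```bash
python3 -c "
from h import *
st(3)"
```

```text
20.7 [563.1473 -24.1119 142.8677] yaw -0.38039382682178663 j6 0.12996699993426328 F,T [-2.2984  2.5045 -0.7436  0.5012  0.4018 -0.0257] gw 0.4053563260158861
```

Emit:
carry_out([
  {"x": 0, "y": 0.0003, "z": -0.0003, "ax": 0, "ay": 0, "az": -0.12, "hand": -0.5},
  {"x": 0, "y": 0.0003, "z": -0.0007, "ax": 0, "ay": 0, "az": -0.28, "hand": -0.5},
  {"x": 0, "y": 0.0003, "z": -0.0011, "ax": 0, "ay": 0, "az": -0.44, "hand": -0.5},
  {"x": 0, "y": 0.0003, "z": -0.0014, "ax": 0, "ay": 0, "az": -0.56, "hand": -0.5},
  {"x": 0, "y": 0.0003, "z": -0.0014, "ax": 0, "ay": 0, "az": -0.56, "hand": -0.5},
])

```text
time_s: 21.32
eef_pos: [563.6, -24.4, 141.4]
ee_rot: [0.221, 0.673, 0.218, -0.671]
force: [-0.2, -2.6, 3.9]
grip_width: 0.408
```

Emit:
carry_out([
  {"x": 0, "y": 0, "z": -0.0003, "ax": 0, "ay": 0, "az": -0.12, "hand": -0.5},
  {"x": 0, "y": 0, "z": -0.0007, "ax": 0, "ay": 0, "az": -0.28, "hand": -0.5},
  {"x": 0, "y": 0, "z": -0.0011, "ax": 0, "ay": 0, "az": -0.44, "hand": -0.5},
  {"x": 0, "y": 0, "z": -0.0014, "ax": 0, "ay": 0, "az": -0.56, "hand": -0.5},
  {"x": 0, "y": 0, "z": -0.0014, "ax": 0, "ay": 0, "az": -0.56, "hand": -0.5},
])

```text
time_s: 21.95
eef_pos: [563.8, -24.9, 140.0]
ee_rot: [0.026, 0.708, 0.024, -0.705]
force: [1.5, -6.0, 5.9]
grip_width: 0.405
```

```bash
python3 -c "
from h import *
st(5)"
```

```text
22.2 [563.7954 -24.9152 139.9861] yaw -1.4978052106129063 j6 1.2475937799620769 F,T [ 1.6394 -5.2835  5.1564 -0.8859 -0.2681 -0.0457] gw 0.40414026324188956
```

Emit:
carry_out([
  {"x": 0, "y": -0.001, "z": 0.0004, "ax": 0, "ay": 0, "az": -0.03, "hand": -0.5},
  {"x": 0, "y": -0.001, "z": 0.0003, "ax": 0, "ay": 0, "az": -0.06, "hand": -0.5},
  {"x": 0, "y": -0.001, "z": 0.0002, "ax": 0, "ay": 0, "az": -0.08, "hand": -0.5},
])

```text
time_s: 22.58
eef_pos: [563.7, -25.1, 139.8]
ee_rot: [-0.004, 0.709, -0.005, -0.706]
force: [5.1, -3.4, 6.2]
grip_width: 0.402
```

```bash
python3 -c "
from h import *
st(5)"
```

```text
22.825 [563.722  -25.0339 139.7587] yaw -1.581515197892106 j6 1.329741861206735 F,T [ 4.9436 -2.4315  5.9709 -0.4627 -0.7484 -0.0402] gw 0.4057650982424239
```

Emit:
carry_out([
  {"x": 0.0007, "y": -0.0004, "z": 0.0003, "ax": 0, "ay": 0, "az": -0.03, "hand": -0.5},
  {"x": 0.0007, "y": -0.0004, "z": 0.0002, "ax": 0, "ay": 0, "az": -0.06, "hand": -0.5},
  {"x": 0.0007, "y": -0.0004, "z": 0.0002, "ax": 0, "ay": 0, "az": -0.08, "hand": -0.5},
])

```text
time_s: 23.2
eef_pos: [563.7, -25.2, 139.5]
ee_rot: [-0.032, 0.707, -0.033, -0.706]
force: [3.3, -1.6, 5.9]
grip_width: 0.41
```

```bash
python3 -c "
from h import *
st(5)"
```

```text
23.45 [563.7322 -25.1395 139.5434] yaw -1.6619952746637607 j6 1.4099643712594592 F,T [ 2.758  -1.9671  5.8273 -0.2844 -0.3755 -0.0371] gw 0.4121601699194391
```

Emit:
carry_out([
  {"x": 0.0004, "y": -0.0002, "z": 0, "ax": 0, "ay": 0, "az": -0.03, "hand": -0.5},
  {"x": 0.0004, "y": -0.0002, "z": -0.0001, "ax": 0, "ay": 0, "az": -0.06, "hand": -0.5},
  {"x": 0.0004, "y": -0.0002, "z": -0.0001, "ax": 0, "ay": 0, "az": -0.06, "hand": -0.5},
])

```text
time_s: 23.82
eef_pos: [563.8, -25.2, 139.4]
ee_rot: [-0.053, 0.706, -0.054, -0.705]
force: [0.5, -1.6, 6.6]
grip_width: 0.404
```

```bash
python3 -c "
from h import *
st(5)"
```

```text
24.075 [563.7661 -25.2376 139.4043] yaw -1.7219278473623651 j6 1.4697935791118117 F,T [ 0.3957 -1.3873  6.7604 -0.2174 -0.0482 -0.0431] gw 0.4068894144530072
```

Emit:
carry_out([
  {"x": 0, "y": 0, "z": 0.0004, "ax": 0, "ay": 0, "az": -0.03, "hand": -0.5},
  {"x": 0, "y": 0, "z": 0.0004, "ax": 0, "ay": 0, "az": -0.06, "hand": -0.5},
  {"x": 0, "y": 0, "z": 0.0004, "ax": 0, "ay": 0, "az": -0.06, "hand": -0.5},
])

```text
time_s: 24.45
eef_pos: [563.7, -25.3, 139.2]
ee_rot: [-0.075, 0.703, -0.075, -0.703]
force: [2.1, -1.7, 5.2]
grip_width: 0.402
```

```bash
python3 -c "
from h import *
st(5)"
```

```text
24.7 [563.7329 -25.3062 139.2649] yaw -1.7835807584129437 j6 1.5313011097394373 F,T [ 2.0112 -2.3474  5.662  -0.435  -0.3549 -0.0238] gw 0.40625061484768876
```

Emit:
carry_out([
  {"x": 0.0002, "y": -0.0003, "z": 0.0003, "ax": 0, "ay": 0, "az": -0.02, "hand": -0.5},
  {"x": 0.0002, "y": -0.0003, "z": 0.0003, "ax": 0, "ay": 0, "az": -0.04, "hand": -0.5},
  {"x": 0.0002, "y": -0.0003, "z": 0.0003, "ax": 0, "ay": 0, "az": -0.05, "hand": -0.5},
])

```text
time_s: 25.08
eef_pos: [563.7, -25.4, 139.2]
ee_rot: [-0.093, 0.701, -0.093, -0.701]
force: [2.5, -0.8, 2.6]
grip_width: 0.405
```

```bash
python3 -c "
from h import *
st(5)"
```

```text
25.325 [563.6767 -25.3599 139.1776] yaw -1.8339017012598613 j6 1.581240371839282 F,T [ 2.8199 -0.9004  3.067  -0.2032 -0.4987 -0.0149] gw 0.40917591767465583
```

Emit:
carry_out([
  {"x": 0.0002, "y": 0, "z": 0.0001, "ax": 0, "ay": 0, "az": -0.02, "hand": -0.5},
  {"x": 0.0002, "y": 0, "z": 0.0001, "ax": 0, "ay": 0, "az": -0.04, "hand": -0.5},
  {"x": 0.0002, "y": 0, "z": 0.0001, "ax": 0, "ay": 0, "az": -0.04, "hand": -0.5},
])

```text
time_s: 25.7
eef_pos: [563.7, -25.4, 139.1]
ee_rot: [0.107, -0.699, 0.107, 0.699]
force: [2.2, -1.1, 1.1]
grip_width: 0.407
```

```bash
python3 -c "
from h import *
st(5)"
```

```text
25.95 [563.7158 -25.4235 139.1442] yaw -1.8740472832974273 j6 1.6214183536948357 F,T [ 1.669  -1.5824  1.6079 -0.2898 -0.3405 -0.0411] gw 0.40551753038467875
```

Emit:
carry_out([
  {"x": 0.0002, "y": -0.0002, "z": 0, "ax": 0, "ay": 0, "az": -0.02, "hand": -0.5},
  {"x": 0.0002, "y": -0.0002, "z": 0, "ax": 0, "ay": 0, "az": -0.05, "hand": -0.5},
  {"x": 0.0002, "y": -0.0002, "z": 0, "ax": 0, "ay": 0, "az": -0.05, "hand": -0.5},
])

```text
time_s: 26.32
eef_pos: [563.7, -25.5, 139.1]
ee_rot: [0.124, -0.696, 0.124, 0.696]
force: [-0.3, -0.1, 0.3]
grip_width: 0.405
```

```bash
python3 -c "
from h import *
st(5)"
```

```text
26.575 [563.7403 -25.4672 139.0945] yaw -1.9239218217517426 j6 1.6711179310097697 F,T [-1.036  -0.4348  1.2734 -0.0733  0.2245 -0.0016] gw 0.40604569242950433
```

Emit:
carry_out([
  {"x": 0, "y": 0, "z": 0, "ax": 0, "ay": 0, "az": -0.01, "hand": -0.5},
  {"x": 0, "y": 0, "z": 0, "ax": 0, "ay": 0, "az": -0.02, "hand": -0.5},
])

```text
time_s: 26.82
eef_pos: [563.8, -25.5, 139.1]
ee_rot: [0.131, -0.695, 0.131, 0.695]
force: [-2.8, -0.1, -0.8]
grip_width: 0.41
```

```bash
python3 -c "
from h import *
st(8)"
```

```text
27.225 [563.7811 -25.5126 139.0981] yaw -1.9439914113679468 j6 1.6911773081170314 F,T [-3.5645  0.3339 -0.2156 -0.0141  0.5536  0.1274] gw 0.4061997479537403
```

```bash
python3 -c "
from h import *
st(10)"
```

```text
27.725 [563.805  -25.512  139.1217] yaw -1.943975457722251 j6 1.69118763792341 F,T [-4.7496  0.5643 -0.842   0.0737  0.7833  0.1343] gw 0.4049106900640011
```

Emit:
carry_out([
  {"x": 0, "y": 0, "z": 0, "ax": 0, "ay": 0, "az": 0.01, "hand": -0.5},
  {"x": 0, "y": 0, "z": 0, "ax": 0, "ay": 0, "az": 0.02, "hand": -0.5},
])

```text
time_s: 27.98
eef_pos: [563.8, -25.5, 139.1]
ee_rot: [0.124, -0.696, 0.124, 0.696]
force: [-5.2, 1.0, -0.9]
grip_width: 0.405
```

```bash
python3 -c "
from h import *
st(8)"
```

```text
28.375 [563.822  -25.468  139.1256] yaw -1.9241792818011811 j6 1.6713361817666548 F,T [-4.8787  0.5528 -1.0589  0.1132  0.8524  0.018 ] gw 0.40731409385259043
```

The nip torque rose steeply to 0.134 N m (about 35–40 N), and backing 0.02 rad took it to about 0. I'll loosen a bit more, relieve the side load, then re-tighten towards about 0.06 N m (≈13 N).

Emit:
carry_out([
  {"x": -0.0008, "y": 0, "z": -0.0001, "ax": 0, "ay": 0, "az": 0.015, "hand": -0.5},
  {"x": -0.0008, "y": 0, "z": -0.0001, "ax": 0, "ay": 0, "az": 0.03, "hand": -0.5},
  {"x": -0.0008, "y": 0, "z": -0.0001, "ax": 0, "ay": 0, "az": 0.03, "hand": -0.5},
])

```text
time_s: 28.75
eef_pos: [563.7, -25.5, 139.2]
ee_rot: [-0.114, 0.698, -0.114, -0.697]
force: [1.6, 1.9, -5.4]
grip_width: 0.405
```

```bash
python3 -c "
from h import *
st(8)"
```

```text
29.15 [563.6794 -25.5044 139.198 ] yaw -1.8940302075932691 j6 1.6408336265203245 F,T [ 4.3117  2.6031 -5.9187  0.4358 -0.6998  0.0698] gw 0.4074956486212195
```

Emit:
carry_out([
  {"x": 0, "y": 0, "z": 0, "ax": 0, "ay": 0, "az": -0.01, "hand": -0.5},
  {"x": 0, "y": 0, "z": 0, "ax": 0, "ay": 0, "az": -0.02, "hand": -0.5},
])

```text
time_s: 29.4
eef_pos: [563.6, -25.5, 139.2]
ee_rot: [-0.121, 0.697, -0.121, -0.696]
force: [5.3, 2.4, -5.4]
grip_width: 0.407
```

```bash
python3 -c "
from h import *
st(8)"
```

```text
29.8 [563.6419 -25.526  139.1968] yaw -1.9140126924962335 j6 1.6608116770897203 F,T [ 4.6523  2.4461 -6.3091  0.4101 -0.7611  0.0724] gw 0.40571821984839673
```

Emit:
carry_out([
  {"x": 0, "y": 0, "z": 0, "ax": 0, "ay": 0, "az": 0, "hand": -0.1},
  {"x": 0, "y": 0, "z": 0, "ax": 0, "ay": 0, "az": 0, "hand": 0.1},
  {"x": 0, "y": 0, "z": 0, "ax": 0, "ay": 0, "az": 0, "hand": 0.1},
])

```text
time_s: 30.18
eef_pos: [563.3, -25.8, 139.5]
ee_rot: [-0.121, 0.697, -0.121, -0.697]
force: [0.3, 0.2, 0.6]
grip_width: 0.549
```

```bash
python3 -c "
from h import *
st(8)
cv2.imwrite('pics/w7.png',viewer.capture('wrist')[40:400,100:460])"
```

```text
30.575 [563.2348 -25.5977 139.1816] yaw -1.9139969546176476 j6 1.6608275786586042 F,T [-0.0009 -0.2805  0.0556 -0.0026 -0.0038  0.0211] gw 0.5484584093713833
```

View pics/w7.png

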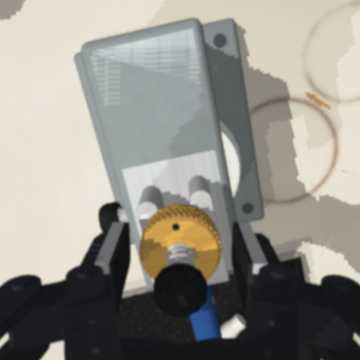

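The picture (11th viewed) shows the collar sitting on the fork, prongs protruding evenly beyond it, gauge straight. I'll re-grip with a clean zero to test the nip.

Emit:
carry_out([
  {"x": 0.0004, "y": 0.0001, "z": 0, "ax": 0, "ay": 0, "az": 0, "hand": -0.1},
  {"x": 0.0004, "y": 0.0001, "z": 0, "ax": 0, "ay": 0, "az": 0, "hand": -0.5},
  {"x": 0.0004, "y": 0.0001, "z": 0, "ax": 0, "ay": 0, "az": 0, "hand": -0.5},
])

```text
time_s: 31.0
eef_pos: [563.7, -25.5, 139.4]
ee_rot: [-0.121, 0.697, -0.121, -0.697]
force: [0.0, 1.0, 2.2]
grip_width: 0.409
```

```bash
python3 -c "
from h import *
st(8)"
```

```text
31.4 [563.7167 -25.4939 139.3586] yaw -1.9139952403954903 j6 1.6611636333159263 F,T [-0.7039  0.2627  3.3278  0.0772  0.1362 -0.0032] gw 0.40737947866495616
```

Emit:
carry_out([
  {"x": 0, "y": 0, "z": 0, "ax": 0, "ay": 0, "az": -0.005, "hand": -0.5},
  {"x": 0, "y": 0, "z": 0, "ax": 0, "ay": 0, "az": -0.01, "hand": -0.5},
])

```text
time_s: 31.65
eef_pos: [563.7, -25.5, 139.3]
ee_rot: [-0.124, 0.696, -0.124, -0.696]
force: [-0.1, 0.4, 5.0]
grip_width: 0.413
```

```bash
python3 -c "
from h import *
st(8)"
```

```text
32.05 [563.7428 -25.4957 139.3575] yaw -1.9240122170554446 j6 1.671190071331174 F,T [-0.9614  0.7587  5.0215  0.1265  0.1453  0.1315] gw 0.40779428489138664
```

Emit:
carry_out([
  {"x": 0, "y": 0, "z": -0.0002, "ax": 0, "ay": 0, "az": 0.01, "hand": -0.5},
  {"x": 0, "y": 0, "z": -0.0002, "ax": 0, "ay": 0, "az": 0.01, "hand": -0.5},
])

```text
time_s: 32.3
eef_pos: [563.8, -25.5, 139.4]
ee_rot: [-0.121, 0.697, -0.121, -0.697]
force: [-1.5, 1.2, 6.4]
grip_width: 0.409
```

```bash
python3 -c "
from h import *
st(6)"
```

```text
32.6 [563.7324 -25.4867 139.3127] yaw -1.914228543637486 j6 1.6613730092565637 F,T [-1.0227  0.8855  6.6343  0.1574  0.2634  0.0052] gw 0.40869540375338886
```

Emit:
carry_out([
  {"x": 0, "y": 0, "z": 0, "ax": 0, "ay": 0, "az": 0.01, "hand": -0.5},
  {"x": 0, "y": 0, "z": 0, "ax": 0, "ay": 0, "az": 0.01, "hand": -0.5},
])

```text
time_s: 32.85
eef_pos: [563.8, -25.5, 139.3]
ee_rot: [-0.117, 0.697, -0.117, -0.697]
force: [-2.3, 0.6, 8.0]
grip_width: 0.409
```

```bash
python3 -c "
from h import *
st(6)"
```

```text
33.15 [563.7639 -25.4816 139.325 ] yaw -1.904266776042814 j6 1.6514172138694887 F,T [-1.2991  0.9917  6.6856  0.1677  0.2605  0.0164] gw 0.41063127485433176
```

Emit:
carry_out([
  {"x": 0, "y": 0, "z": 0, "ax": 0, "ay": 0, "az": 0.015, "hand": -0.5},
  {"x": 0, "y": 0, "z": 0, "ax": 0, "ay": 0, "az": 0.015, "hand": -0.5},
])

```text
time_s: 33.4
eef_pos: [563.8, -25.5, 139.4]
ee_rot: [-0.112, 0.698, -0.112, -0.698]
force: [-2.4, 1.0, 5.9]
grip_width: 0.408
```

```bash
python3 -c "
from h import *
st(6)"
```

```text
33.7 [563.768  -25.466  139.3642] yaw -1.8891876147060913 j6 1.6363333318176208 F,T [-1.121   1.4449  6.4926  0.1842  0.2714  0.0036] gw 0.4050158933608829
```

Emit:
carry_out([
  {"x": 0, "y": 0, "z": 0, "ax": 0, "ay": 0, "az": -0.006, "hand": -0.5},
  {"x": 0, "y": 0, "z": 0, "ax": 0, "ay": 0, "az": -0.006, "hand": -0.5},
])

```text
time_s: 33.95
eef_pos: [563.8, -25.5, 139.4]
ee_rot: [-0.114, 0.698, -0.114, -0.698]
force: [-0.7, 1.2, 7.6]
grip_width: 0.408
```

```bash
python3 -c "
from h import *
st(8)"
```

```text
34.35 [563.7624 -25.4558 139.3546] yaw -1.895060597991942 j6 1.6422496929842167 F,T [-1.2294  1.1917  6.8528  0.1709  0.238   0.069 ] gw 0.409483689529506
```

Emit:
carry_out([
  {"x": 0, "y": 0, "z": 0, "ax": 0, "ay": 0, "az": -0.006, "hand": -0.5},
  {"x": 0, "y": 0, "z": 0, "ax": 0, "ay": 0, "az": -0.006, "hand": -0.5},
])

```text
time_s: 34.6
eef_pos: [563.7, -25.5, 139.3]
ee_rot: [-0.116, 0.698, -0.116, -0.697]
force: [-2.1, 1.1, 5.6]
grip_width: 0.403
```

```bash
python3 -c "
from h import *
st(8)"
```

```text
35.0 [563.7667 -25.49   139.3508] yaw -1.9010398715040802 j6 1.6482271596778932 F,T [-1.5553  0.6731  6.826   0.1423  0.2553  0.0819] gw 0.40485648526451906
```

Breakaway on tightening is about 0.07–0.08 N m, which means a nip of about 17–22 N. Loosening 0.018 rad to about 14 N and letting go.

Emit:
carry_out([
  {"x": 0, "y": 0, "z": 0.0003, "ax": 0, "ay": 0, "az": 0.01, "hand": -0.5},
  {"x": 0, "y": 0, "z": 0.0005, "ax": 0, "ay": 0, "az": 0.018, "hand": -0.5},
  {"x": 0, "y": 0, "z": 0.0005, "ax": 0, "ay": 0, "az": 0.018, "hand": -0.5},
])

```text
time_s: 35.38
eef_pos: [563.7, -25.4, 139.4]
ee_rot: [-0.11, 0.699, -0.11, -0.698]
force: [1.0, 1.6, 2.9]
grip_width: 0.408
```

```bash
python3 -c "
from h import *
st(6)"
```

```text
35.675 [563.7226 -25.4609 139.4269] yaw -1.883119132011282 j6 1.6302458606989698 F,T [ 1.5568  1.2639  1.8554  0.2223 -0.2092  0.0162] gw 0.4050753089985367
```

Emit:
carry_out([
  {"x": 0, "y": 0, "z": 0, "ax": 0, "ay": 0, "az": 0, "hand": -0.15},
  {"x": 0, "y": 0, "z": 0, "ax": 0, "ay": 0, "az": 0, "hand": 0.2},
  {"x": 0, "y": 0, "z": 0, "ax": 0, "ay": 0, "az": 0, "hand": 0.2},
  {"x": 0, "y": 0, "z": 0.03, "ax": 0, "ay": 0, "az": 0, "hand": 0.3},
  {"x": 0, "y": 0, "z": 0.06, "ax": 0, "ay": 0, "az": 0, "hand": 0.3},
])

```text
time_s: 36.3
eef_pos: [563.4, -25.5, 200.1]
ee_rot: [0.11, -0.698, 0.11, 0.699]
force: [-0.6, -0.3, 0.4]
grip_width: 0.654
```

```bash
python3 -c "
from h import *
st(2)"
```

```text
36.4 [564.7689 -25.8123 202.5901] yaw -1.8829635706679027 j6 1.6301850800708102 F,T [ 0.8773 -0.0734  2.1835 -0.0104 -0.0469 -0.0172] gw 0.6492668098443724
```

Emit:
carry_out([
  {"x": -0.035, "y": 0.0042, "z": 0, "ax": 0, "ay": 0, "az": 0.1, "hand": 1},
  {"x": -0.07, "y": 0.0084, "z": 0, "ax": 0, "ay": 0, "az": 0.199, "hand": 1},
  {"x": -0.07, "y": 0.0084, "z": -0.02, "ax": 0, "ay": 0, "az": 0.199, "hand": 1},
  {"x": -0.07, "y": 0.0084, "z": -0.02, "ax": 0, "ay": 0, "az": 0.199, "hand": 1},
])

```text
time_s: 36.9
eef_pos: [492.8, -16.9, 178.2]
ee_rot: [0.04, -0.705, 0.04, 0.707]
force: [-0.5, 0.6, 0.7]
grip_width: 1.003
```

Run:
```python
from h import *
st(1)
s=ctrl.sense();c=cam("wrist");a=viewer.capture("wrist");cv2.imwrite("pics/w8.png",a)
h=cv2.cvtColor(a,cv2.COLOR_BGR2HSV);m=cv2.inRange(h,(100,120,30),(130,255,255))
n,l,st_,ce=cv2.connectedComponentsWithStats(m);i=1+np.argmax(st_[1:,4]);print(st_[i])
ys=range(st_[i,1]+4,st_[i,1]+st_[i,3]-6,6)
P=np.array([(np.where(l[y]==i)[0].mean(),y) for y in ys])
q=quat(s);ax=-q.apply([0,0,1])*1;ay=q.apply([0,1,0])
for z in (124,134):
    W=np.array([onz(c,u,v,z) for u,v in P]);d=W-s["eef_pos"]
    ang=np.arctan2(*(W[0]-W[-1])[[1,0]])
    print(z,"lat",(d@ay)[[0,len(d)//2,-1]],"along",(d@ax)[[0,-1]],"ang",ang,"tool",np.arctan2(ay[1],ay[0])+np.pi/2)
```

```text
36.95 [493.4449 -17.0977 179.0936] yaw -1.684207287767548 j6 1.4118331770125716 F,T [-0.3703  0.0461  1.7146 -0.0237  0.0117  0.0112] gw 0.9968451402037505
[ 269  178   24   97 2106]
124 lat [ 0.5427 -0.0082  0.0404] along [ 33.9519 -21.1998] ang -0.12251821056148617 tool -0.11341096097265146
134 lat [ 0.515  -0.008   0.0381] along [ 36.0856 -16.2759] ang -0.12251821056148603 tool -0.11341096097265146
```

The handle is still exactly under the tool (0 mm, 0.01 rad). Descending and gripping it.

Emit:
carry_out([
  {"x": 0, "y": 0, "z": -0.035, "ax": 0, "ay": 0, "az": 0, "hand": 1},
  {"x": 0, "y": 0, "z": -0.0617, "ax": 0, "ay": 0, "az": 0, "hand": 0.5},
  {"x": 0, "y": 0, "z": -0.0617, "ax": 0, "ay": 0, "az": 0, "hand": -0.3},
  {"x": 0, "y": 0, "z": -0.0617, "ax": 0, "ay": 0, "az": 0, "hand": -0.6},
  {"x": 0, "y": 0, "z": -0.0617, "ax": 0, "ay": 0, "az": 0, "hand": -0.6},
], grip_force=40)

```text
time_s: 37.62
eef_pos: [494.3, -17.3, 119.0]
ee_rot: [-0.04, 0.707, -0.04, -0.705]
force: [0.3, 0.2, 0.1]
grip_width: 0.198
```

Emit:
carry_out([
  {"x": 0, "y": 0, "z": 0, "ax": 0, "ay": 0, "az": 0, "hand": -1},
  {"x": 0, "y": 0, "z": 0, "ax": 0, "ay": 0, "az": 0, "hand": -1},
  {"x": 0, "y": 0, "z": 0, "ax": 0, "ay": 0, "az": 0, "hand": -1},
])

```text
time_s: 38.0
eef_pos: [494.2, -17.3, 119.0]
ee_rot: [-0.04, 0.707, -0.04, -0.705]
force: [-1.3, -0.6, 6.4]
grip_width: 0.15
```

```bash
python3 -c "
from h import *
st(3)"
```

```text
38.15 [494.2363 -17.2653 118.9912] yaw -1.684215431783046 j6 1.4118809709177351 F,T [-1.0615 -0.2681  6.5366  0.0352  0.1612 -0.1293] gw 0.14711667020585711
```

Emit:
carry_out([
  {"x": 0, "y": 0, "z": 0.0008, "ax": 0, "ay": 0, "az": 0, "hand": -1},
  {"x": 0, "y": 0, "z": 0.0008, "ax": 0, "ay": 0, "az": 0, "hand": -1},
])

```text
time_s: 38.4
eef_pos: [494.2, -17.3, 119.0]
ee_rot: [-0.04, 0.707, -0.04, -0.705]
force: [3.1, -0.2, 1.2]
grip_width: 0.151
```

```bash
python3 -c "
from h import *
st(3)"
```

```text
38.55 [494.1875 -17.2593 119.0207] yaw -1.6840987260796105 j6 1.411723061997455 F,T [ 3.7982 -1.3153  2.2656 -0.1793 -0.5724 -0.1033] gw 0.14899617652978667
```

Nearly force-free and the gauge is held by the nip. Drawing straight out along the gauge axis.

Emit:
carry_out([
  {"x": -0.002, "y": 0.0002, "z": 0, "ax": 0, "ay": 0, "az": 0, "hand": -1},
  {"x": -0.006, "y": 0.0007, "z": 0, "ax": 0, "ay": 0, "az": 0, "hand": -1},
  {"x": -0.011, "y": 0.0012, "z": 0, "ax": 0, "ay": 0, "az": 0, "hand": -1},
  {"x": -0.017, "y": 0.0019, "z": 0, "ax": 0, "ay": 0, "az": 0, "hand": -1},
  {"x": -0.023, "y": 0.0026, "z": 0, "ax": 0, "ay": 0, "az": 0, "hand": -1},
])

```text
time_s: 39.17
eef_pos: [471.4, -14.7, 119.0]
ee_rot: [-0.04, 0.707, -0.04, -0.705]
force: [6.0, -0.8, 1.3]
grip_width: 0.152
```

Emit:
carry_out([
  {"x": -0.008, "y": 0.0009, "z": 0, "ax": 0, "ay": 0, "az": 0, "hand": -1},
  {"x": -0.016, "y": 0.0018, "z": 0, "ax": 0, "ay": 0, "az": 0, "hand": -1},
  {"x": -0.026, "y": 0.003, "z": 0, "ax": 0, "ay": 0, "az": 0, "hand": -1},
  {"x": -0.038, "y": 0.0043, "z": 0, "ax": 0, "ay": 0, "az": 0, "hand": -1},
  {"x": -0.05, "y": 0.0057, "z": 0, "ax": 0, "ay": 0, "az": 0, "hand": -1},
])

```text
time_s: 39.8
eef_pos: [419.0, -8.5, 118.1]
ee_rot: [0.04, -0.705, 0.04, 0.707]
force: [-0.1, 0.3, -1.7]
grip_width: 0.15
```

Run:
```python
from h import *
st(3)
c=cam("wrist");a=viewer.capture("wrist");cv2.imwrite("pics/w9.png",a)
T=cam("top")
print("bench spots in top", [proj(T,p) for p in [(400,200,0),(450,220,0),(380,170,0),(470,150,0)]])
```

```text
39.95 [419.67    -8.5899 118.3354] yaw -1.6840617608324815 j6 1.382956519367493 F,T [ 0.4793 -0.2697 -1.2769  0.0186  0.0729 -0.008 ] gw 0.14825830472523743
bench spots in top [array([214.394 , 278.8688]), array([208.4454, 264.0439]), array([223.3392, 284.6755]), array([229.0604, 257.5676])]
```

Gauge is out cleanly with about 6 N drag. Carrying it back to its bench place.

Emit:
carry_out([
  {"x": -0.005, "y": 0.03, "z": 0, "ax": 0, "ay": 0, "az": 0.05, "hand": -1},
  {"x": 0, "y": 0.07, "z": 0, "ax": 0, "ay": 0, "az": 0.19, "hand": -1},
  {"x": 0.003, "y": 0.11, "z": 0, "ax": 0, "ay": 0, "az": 0.33, "hand": -1},
  {"x": 0.007, "y": 0.15, "z": 0, "ax": 0, "ay": 0, "az": 0.46, "hand": -1},
  {"x": 0.01, "y": 0.19, "z": -0.02, "ax": 0, "ay": 0, "az": 0.58, "hand": -1},
])

```text
time_s: 40.62
eef_pos: [431.7, 182.7, 99.1]
ee_rot: [0.165, 0.689, 0.165, -0.687]
force: [-0.1, -0.2, -0.5]
grip_width: 0.151
```

Emit:
carry_out([
  {"x": 0.003, "y": 0.035, "z": -0.02, "ax": 0, "ay": 0, "az": 0.08, "hand": -1},
  {"x": 0.003, "y": 0.045, "z": -0.05, "ax": 0, "ay": 0, "az": 0.08, "hand": -1},
  {"x": 0.003, "y": 0.045, "z": -0.075, "ax": 0, "ay": 0, "az": 0.08, "hand": -1},
  {"x": 0.003, "y": 0.045, "z": -0.085, "ax": 0, "ay": 0, "az": 0.08, "hand": -1},
  {"x": 0.003, "y": 0.045, "z": -0.085, "ax": 0, "ay": 0, "az": 0.08, "hand": -1},
])

```text
time_s: 41.25
eef_pos: [433.7, 226.1, 13.4]
ee_rot: [-0.191, -0.681, -0.191, 0.681]
force: [0.1, -0.0, -1.7]
grip_width: 0.153
```

```bash
python3 -c "
from h import *
st(3)"
```

```text
41.4 [434.3    226.2357  14.4966] yaw -1.0242754299121128 j6 1.2646874748830028 F,T [-0.2295 -0.0537 -0.9115 -0.0445  0.0328  0.0227] gw 0.14975308447870428
```

Emit:
carry_out([
  {"x": 0, "y": 0, "z": -0.003, "ax": 0, "ay": 0, "az": 0, "hand": -1},
  {"x": 0, "y": 0, "z": -0.0055, "ax": 0, "ay": 0, "az": 0, "hand": -1},
  {"x": 0, "y": 0, "z": -0.0065, "ax": 0, "ay": 0, "az": 0, "hand": -1},
  {"x": 0, "y": 0, "z": -0.0065, "ax": 0, "ay": 0, "az": 0, "hand": -1},
])

```text
time_s: 41.9
eef_pos: [433.6, 226.2, 7.2]
ee_rot: [0.191, 0.681, 0.191, -0.681]
force: [-0.9, -0.9, 0.5]
grip_width: 0.151
```

Emit:
carry_out([
  {"x": 0, "y": 0, "z": -0.0005, "ax": 0, "ay": 0, "az": 0, "hand": -1},
  {"x": 0, "y": 0, "z": -0.0008, "ax": 0, "ay": 0, "az": 0, "hand": -1},
  {"x": 0, "y": 0, "z": -0.0008, "ax": 0, "ay": 0, "az": 0, "hand": -1},
])

```text
time_s: 42.28
eef_pos: [433.6, 226.2, 6.8]
ee_rot: [-0.191, -0.681, -0.191, 0.681]
force: [-4.3, -3.1, 7.0]
grip_width: 0.149
```

```bash
python3 -c "
from h import *
st(3)"
```

```text
Traceback (most recent call last):
  File "h.py", line 21, in st
    viewer.capture("wrist");s=ctrl.sense();W.append(np.r_[s["force"],s["wrist_torque"]])
    ~~~~~~~~~~~~~~^^^^^^^^^
ValueError: 200 camera calls are used up
```

The gauge is down on the bench (7 N). Camera calls are used up, so I'm releasing and retreating by the numbers.

Emit:
carry_out([
  {"x": 0, "y": 0, "z": 0.0005, "ax": 0, "ay": 0, "az": 0, "hand": -1},
  {"x": 0, "y": 0, "z": 0.0005, "ax": 0, "ay": 0, "az": 0, "hand": -0.5},
  {"x": 0, "y": 0, "z": 0.0005, "ax": 0, "ay": 0, "az": 0, "hand": 0.2},
  {"x": 0, "y": 0, "z": 0.0005, "ax": 0, "ay": 0, "az": 0, "hand": 0.8},
  {"x": 0, "y": 0, "z": 0.02, "ax": 0, "ay": 0, "az": 0, "hand": 0.8},
])

```text
time_s: 43.0
eef_pos: [432.9, 226.0, 25.6]
ee_rot: [-0.191, -0.68, -0.191, 0.682]
force: [0.1, -0.3, -0.1]
grip_width: 0.873
```

Emit:
carry_out([
  {"x": 0, "y": 0, "z": 0.05, "ax": 0, "ay": 0, "az": 0, "hand": 1},
  {"x": 0, "y": 0, "z": 0.1, "ax": 0, "ay": 0, "az": 0, "hand": 1},
  {"x": 0, "y": 0, "z": 0.15, "ax": 0, "ay": 0, "az": 0, "hand": 1},
  {"x": 0, "y": 0, "z": 0.15, "ax": 0, "ay": 0, "az": 0, "hand": 1},
])

```text
time_s: 43.5
eef_pos: [435.1, 226.7, 179.6]
ee_rot: [0.191, 0.683, 0.191, -0.678]
force: [-0.1, -0.1, -1.4]
grip_width: 1.001
```

Run:
```python
from h import *
s=ctrl.sense();print(s["time_s"],s["eef_pos"],s["force"],s["grip_width"])
a=cv2.imread("pics/w9.png");cv2.imwrite("pics/w9c.png",a)
```

```text
43.5 [435.12973874 226.66063203 179.56749543] [-0.0921057  -0.11668174 -1.41380819] 1.0010633919024017
```

View pics/w9c.png

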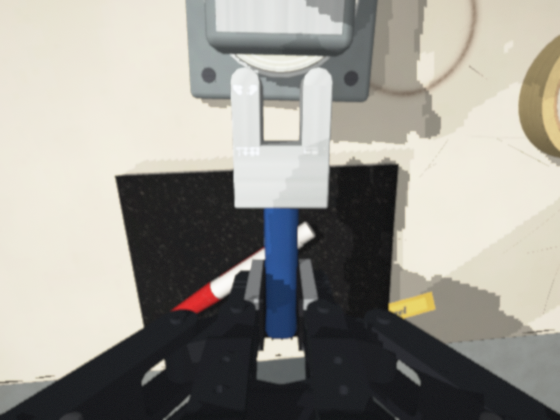

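The last picture (saved just after the draw) shows the gauge straight in the grip and clear of the press head. The release was force-free, so I'm handing in.

```bash
python3 -c "
from rig import finish_job
print(finish_job())"
```

```text
the job is handed in; nothing more can be done
None
```

I set the collar with the gauge, drew the gauge out, stood it back on the bench and handed the job in at about 43.5 s. I have no direct final check of the collar's height or of the gauge after its release, because the 200 camera calls ran out just before the gauge was set down.

- **Fit:** The fork was pushed until it touched the ram (about 7 N), eased back a little, and the gauge was left flat on the head.
- **Nip:** The first contact overshot. The turning moment reached 0.13 N m, roughly 35–40 N by the moment rule, which is above the 25 N limit but below 50 N. I backed off and re-tightened. The moment readings then put the nip at about 17–22 N, and I loosened it slightly to an estimated 14 N before letting go. The readings were noisy and disagreed at times when there was side load on the collar, so that figure is an estimate.
- **Draw:** The handle was still within 0.01 rad and 0.5 mm of the tool axis. The gauge came straight out with about 6 N of drag, so it was still nipped. The last picture, taken just after, shows it straight in the grip and clear of the head.
- **Placing:** It was set down the same way up, close to where it started. Contact came at the expected height with 7 N. I released it and raised the arm 170 mm, and no force showed on the tool.

I touched nothing else knowingly; I did not look again at the other things after the job.

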